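# Snap a filter cassette shut in the hand press

## Robot

A 7-joint arm with a two-finger parallel gripper is mounted at the origin on a cart in front of the work surface, level with it; the furniture and walls round the work are solid. World frame = base frame: x ahead of the robot, y to its left, z up, the work surface at z = 0. Lengths are in m, angles in rad, forces in N, time in s.
With the tool pointing down it reaches from about 0.35 to 0.9 m from the base axis. Payload 8.1 kg.
Tool frame: the origin (TCP) lies midway between the tips of the shut fingers; the grasp point (between the pads) lies 19 mm behind it; x points along the fingers, y is the direction in which the jaws open and shut, and the axes are right-handed (so a half turn about x gives the same grasp; the last joint's range is limited). The gripper opens to 85 mm and grips with 20 to 120 N. Pads are 22 mm wide; open, the fingers measure 114 mm over their backs; the gripper's body (76 mm by 85 mm) begins 54 mm behind the grasp point. The pads swing forward as they close: fully open they stand 13 mm farther back than shut.
Start: joints at [0.997, 0.434, 0.025, 1.573, -0.012, 1.134, -0.075], TCP at [0.283, -0.557, 0.231] pointing down, gripper open.
Joint ranges: [-2.62, 2.62], [-0.44, 2.09], [-1.27, 1.32], [0.08, 2.57], [-1.32, 4.46], [0.12, 2], [-2.74, 2.74]. Speed limits (rad/s): [2.22, 2.22, 3.01, 3.01, 3.14, 3.14, 3.14].

## Interface

Orientations are given as a unit quaternion [x, y, z, w].
In Python, from bench import manip gives the robot as it stands.
- The arm moves only by the tool drive_tool, never from a script. Its argument "series" is a list of rows, each an object with "translation": the shift along the tool's x, y, z in cm, a list of three; "turn": the turn about the tool's x in rad; "grip": the gripper command: -1 is fully open, 1 is shut, values between are in proportion. A call has 1 to 12 rows; each row shifts and turns the pose as measured when the row begins, along the tool's axes as they then stand; what a row does not reach is not made up. A row lasts 1/10 s, in which the tool goes at most 50 mm and 8.59 degrees, less where a joint would pass 70% of its speed; a pose out of reach is approached as far as the arm can. A call is refused whole if a number of a shift passes 5 or a number of a turn 0.15, either way. A call with a gripper value outside its range is refused whole. The fingers move at their own pace and stop on an object; "squeeze" is the grip in N (left out, the last holds). Time passes only in rows, so rows that do not move let the fingers close. It gives the time, the measured TCP pose, the force and the opening at its end, in the units of the state.
- manip.observe(): the state, without advancing time (a new reading comes with each control period).
- manip.capture(name): name is "scene" or "side" or "wrist"; returns a dict with "frame" (400x640x3 uint8, red, green, blue), "mtx" (3x3 intrinsics, pixels), "R" (3x3) and "t" (3): a world point X has camera coordinates R X + t; the wrist camera has in their place "tool_from_camera" (4x4, takes a point from camera to tool coordinates, whose origin is the TCP and whose axes are the tool frame's). Camera axes: x right, y down, z forward; pixel columns grow to the right and rows downward; lengths in m; the calibration is good to about 2 mm. The wrist camera is an equidistant fisheye: a pixel r from the principal point sees the ray r / f radians off the axis. A picture is of the moment at which its call begins: read the wrist's pose just before it. There is no depth.
- manip.close_job(): hands the job in, once; it reports no verdict.
The state is a dict: "time_s": time; "qpos": joint angles; "joint_vel": joint speeds; "effort": joint torques, N m; "tool_pos": TCP position; "tcp_rot": TCP orientation; "contact_force": force on the tool from outside, world axes, zero at the start; "wrist_torque": the same for the moment, N m; "finger_gap": finger opening in m.
Only numpy, scipy, OpenCV 4.12 (cv2) and the standard library are available. Lean on these libraries where they do the work, as an engineer would, in place of code of your own. Each camera call takes 0.05 s, during which the arm holds its last target.

## Task

One of the three filter cassettes in the rack still has its two halves standing apart. Lay it in the V-saddle between the jaws of the hand press, squeeze the two handles together until the halves give and snap fully shut, and keep a firm squeeze on them for about a second without crushing the plastic. Then let the handles spring open again and put the shut cassette back in the empty place of the rack, leaving the other two cassettes where they are.

Things in the scene. Friction and masses are not known exactly. Their poses are not given: they have to be found in the camera images.
- cassette: the unfinished cassette: white plastic drum, 40 mm across, about 50 g, lying on its side; own y = drum axis. Lower half y -15 to 0 mm; loose half on the +y side, a gap with a narrower grey neck between. Origin on the axis where the halves meet when shut. 30 mm long shut, about 36 apart (middle 3 mm towards +y). Grip it across the 40 mm, also over the gap; either way round will do
- cassette_cap (a joint): how far the loose half is pushed onto the lower half, m: 0 to 0.0006 at the start (apart), 0.0065 shut. The snap rim resists up to a peak after about 2 mm (roughly 45 N at the jaws, 25 N at each grip), then gives suddenly, jumps shut and stays shut
- press: hand press like a nutcracker, screwed to the bench: grey base 190 x 92 x 8 mm. Origin on the bench under the saddle; x runs from the two black grips (-132 to -72 mm) past the saddle (0) to the hinge block (+63 to +113 mm, 62 mm high), y to the left handle. Arms lie 35 to 61 mm above the bench. A cross rest at x -66 mm is 34 mm high, its two thin stop pins outside the arms 52 mm
- press_saddle (a point): middle of the V-saddle at the axis height of a cassette lying in it (48 mm above the bench); y = the axis it lies along, from right to left jaw, z up. V 28 mm wide (x), 30 mm long (y), edges 33 mm above the bench, so fingers are free at +-20 mm in x down to the 8 mm base. Handles open, the right pad is 20.5 mm from here, the left pad 20.5 to 25.5; closing may push the cassette along y by 4 mm
- handle_left: left arm of the press; origin at bench level under its hinge pin (press x 85, y 14 mm). Its jaw pad (16 mm across) sits on a knurled adjusting screw, left anywhere in a 5 mm range and not reported: the grip opening at which the cassette snaps or is firmly held differs by up to 11 mm from start to start and must be felt
- handle_right: right arm of the press, with a fixed pad; origin under its hinge pin (y -14 mm). The arms are geared together, swing level by equal amounts and are sprung open (about 2 N at each grip open, 4 N shut). A jaw presses 2.2 times as hard as each grip is squeezed and moves 1 mm per 2.2 mm at the grip. More than 70 N at a jaw (about 35 N at each grip) cracks the cassette
- grip_left (a point): middle of the left black grip (press x -102 mm): 60 mm long (x), 10 mm thick (y), 26 mm high, its middle 48 mm above the bench. Over their outsides the two grips measure 70 mm open and 33 to 45 mm when shut on a closed cassette. A firm squeeze is 20 to 28 N on each grip
- grip_right (a point): middle of the right black grip, the same size
- rack: aluminium rack 166 mm long (y), 36 mm wide (x): one V-channel 28 mm wide, its edges 18 mm above the bench, with thin dividers 22 mm high at y -78, -26, 26 and 78 mm; three pockets, middles at y -52, 0, 52 mm, one cassette lying along y in each. Origin on the bench under its middle
- rack_axis (a point): middle of the rack at the axis height of a cassette lying in it (33 mm above the bench); y along the rack, z up
- closed_cassette_1: a finished (shut) cassette in the rack, 40 mm across, 30 mm long along its y axis, origin at its centre; it stays where it is
- closed_cassette_2: another finished cassette in the rack, the same; it stays where it is
Things that resemble listed ones, but are neither listed nor needed, are in the scene too. Leave any purple or turquoise look-alike of the cassette alone.

How it is judged:
On the way, in this order (a step that is already met when the one before it is completed fails the run):
1. the cassette lies in the press's saddle, let go, with its halves still apart (x of cassette in the frame of press_saddle between -0.005 and 0.005 m and z of cassette in the frame of press_saddle between -0.004 and 0.004 m and y of cassette in the frame of press_saddle between -0.014 and 0.014 m and angle between the y axis of cassette and the y axis of press_saddle, either way round below 0.15 rad and value of joint cassette_cap below 0.003 m and contact force between the fingers and cassette below 0.2 N), for 0.2 s.
2. the halves are snapped fully shut in the saddle and both jaws press on them firmly, with more than 25 N (x of cassette in the frame of press_saddle between -0.005 and 0.005 m and z of cassette in the frame of press_saddle between -0.004 and 0.004 m and y of cassette in the frame of press_saddle between -0.014 and 0.014 m and angle between the y axis of cassette and the y axis of press_saddle, either way round below 0.15 rad and value of joint cassette_cap above 0.006 m and contact force between each of handle_left, handle_right and cassette above 25 N), for 0.4 s.
At the end, for the whole second after the job is handed in: cassette shut to within 0.5 mm, at rest in the rack's channel (axis within 5 mm across, 4 mm in height, 0.15 rad of the channel's direction); press handles open again (grip centres over 55 mm apart); the other two cassettes within 12 mm of where they began (x of cassette in the frame of rack_axis between -0.005 and 0.005 m and z of cassette in the frame of rack_axis between -0.004 and 0.004 m and y of cassette in the frame of rack_axis between -0.075 and 0.075 m and angle between the y axis of cassette and the y axis of rack_axis, either way round below 0.15 rad and value of joint cassette_cap above 0.006 m and linear speed of cassette below 0.02 m/s and distance between grip_left and grip_right above 0.055 m and distance of each of closed_cassette_1, closed_cassette_2 from where it was at the start of the episode below 0.012 m); the robot touches nothing.
It fails at once if a jaw presses on the cassette with more than 70 N (the plastic cracks) (contact force between any of handle_left, handle_right and cassette above 70 N).
It fails at once if one of the finished cassettes is moved by more than 15 mm (distance of any of closed_cassette_1, closed_cassette_2 from where it was at the start of the episode above 0.015 m).
It fails at once if the cassette is dropped on the bench (height (world z) of cassette below 0.027 m).
It also fails if it takes over 72 s, if anything falls off the work surface, if the arm or the gripper's body presses on something with over 40 N, if the wrist force passes 120 N, or if a joint passes its speed limit or range.

## Working session

There is one attempt and no reset: what is moved stays moved. The work goes in short steps, Python scripts to look and compute and a tool call to move; the robot and the scene stay as the last step left them, time stands still between calls to the robot, and variables do not carry over. Pictures are saved under pics/ and viewed, and the job is handed in when it is done.

Besides the shell and the picture viewer there is one more tool, called after "Request:" as name(argument=value, ...), one argument or row to a line, values as JSON. drive_tool: Moves the arm, as the interface text tells. Its arguments: {"type":"object","properties":{"series":{"type":"array","items":{"type":"object","properties":{"translation":{"type":"array","items":{"type":"number"}},"turn":{"type":"number"},"grip":{"type":"number"}}}},"squeeze":{"type":"number"}},"required":["series"]}

```bash
ls; mkdir -p pics; cat > h.py <<'E'
import numpy as np, cv2, json
from bench import manip
from scipy.spatial.transform import Rotation as Ro
def cap(n,f):
    s=manip.observe(); c=manip.capture(n)
    cv2.imwrite('pics/'+f+'.png',c['frame'][:,:,::-1])
    d={k:np.asarray(v).tolist() for k,v in c.items() if k!='frame'}
    d['tool_pos']=list(s['tool_pos']); d['tcp_rot']=list(s['tcp_rot'])
    json.dump(d,open('pics/'+f+'.json','w')); return c,s
def ray(f,u,v):
    d=json.load(open('pics/'+f+'.json')); K=np.array(d['mtx'])
    if 'R' in d:
        R=np.array(d['R']);t=np.array(d['t'])
        r=np.linalg.inv(K)@[u,v,1]; return -R.T@t, R.T@r/np.linalg.norm(r)
    x=(u-K[0,2])/K[0,0]; y=(v-K[1,2])/K[1,1]; th=np.hypot(x,y)
    r=np.array([x/th*np.sin(th),y/th*np.sin(th),np.cos(th)]) if th>1e-9 else np.array([0,0,1.])
    T=np.array(d['tool_from_camera']); Rt=Ro.from_quat(d['tcp_rot']).as_matrix()
    return np.array(d['tool_pos'])+Rt@T[:3,3], Rt@T[:3,:3]@r
def onz(f,u,v,z):
    o,r=ray(f,u,v); return o+r*(z-o[2])/r[2]
def proj(f,X):
    d=json.load(open('pics/'+f+'.json')); K=np.array(d['mtx']);X=np.asarray(X,float)
    if 'R' in d:
        p=K@(np.array(d['R'])@X+np.array(d['t'])); return p[:2]/p[2]
    T=np.array(d['tool_from_camera']); Rt=Ro.from_quat(d['tcp_rot']).as_matrix()
    c=T[:3,:3].T@(Rt.T@(X-np.array(d['tool_pos']))-T[:3,3]); th=np.arctan2(np.hypot(c[0],c[1]),c[2]); a=np.arctan2(c[1],c[0])
    return np.array([K[0,2]+K[0,0]*th*np.cos(a),K[1,2]+K[1,1]*th*np.sin(a)])
E
python3 - <<'E'
from h import *
for n in ['scene','side','wrist']:
    c,s=cap(n,n+'0'); print(n,c['mtx'].tolist(),[np.round(c[k],3).tolist() for k in c if k not in('frame','mtx')])
print(s); print(Ro.from_quat(s['tcp_rot']).as_matrix().round(3))
E
```

```text
pics
scene [[367.50239294117495, 0.0, 323.7562838509478], [0.0, 367.50239294117495, 199.9297493053057], [0.0, 0.0, 1.0]] [[[0.529, 0.849, -0.003], [0.735, -0.46, -0.498], [-0.424, 0.261, -0.867]], [-0.479, -0.211, 1.052]]
side [[518.4934433598703, 0.0, 320.3236051317137], [0.0, 518.4934433598703, 207.28070513004948], [0.0, 0.0, 1.0]] [[[0.856, -0.517, 0.013], [-0.216, -0.379, -0.9], [0.47, 0.767, -0.436]], [-0.313, 0.26, 0.487]]
wrist [[309.70691628693146, 0.0, 317.77029863330694], [0.0, 309.70691628693146, 205.27340586816018], [0.0, 0.0, 1.0]] [[[0.002, -0.317, 0.948, -0.143], [1.0, 0.0, -0.002, -0.001], [0.0, 0.948, 0.317, -0.081], [0.0, 0.0, 0.0, 1.0]]]
{'time_s': 0.1, 'qpos': array([ 0.99741546,  0.43513777,  0.0249588 ,  1.57402585, -0.01159219,
        1.13399224, -0.07509285]), 'joint_vel': array([-1.82144577e-03, -4.30135509e-05, -4.87882957e-04, -1.81821374e-03,
       -1.06822177e-03, -2.54399076e-04, -3.07886571e-04]), 'effort': array([ 3.53979231e-03, -6.71755886e+01,  1.02862090e+00, -3.16904819e+01,
        1.59451790e-02,  7.20692755e-03,  2.79824053e-05]), 'tool_pos': array([ 0.2832375 , -0.55661916,  0.23060629]), 'tcp_rot': array([-0.68744971, -0.16537248,  0.68777179, -0.16442264]), 'contact_force': array([0.103972  , 0.67429306, 0.07880664]), 'wrist_torque': array([ 0.02624509,  0.06417267, -0.00705635]), 'finger_gap': 0.08503354344728138}
[[-0.001  0.454 -0.891]
 [ 0.001 -0.891 -0.454]
 [-1.    -0.001  0.   ]]
```

View pics/scene0.png

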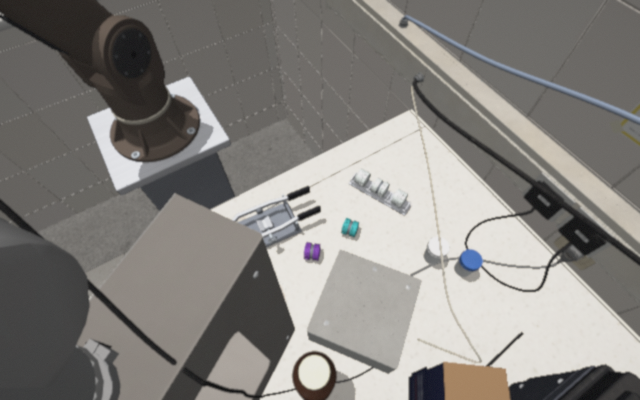

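View pics/side0.png

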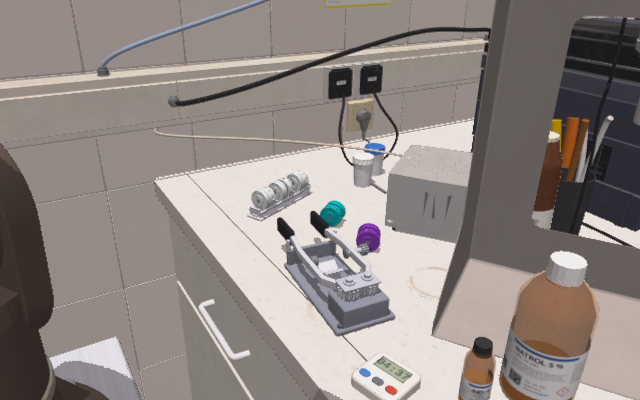

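View pics/wrist0.png

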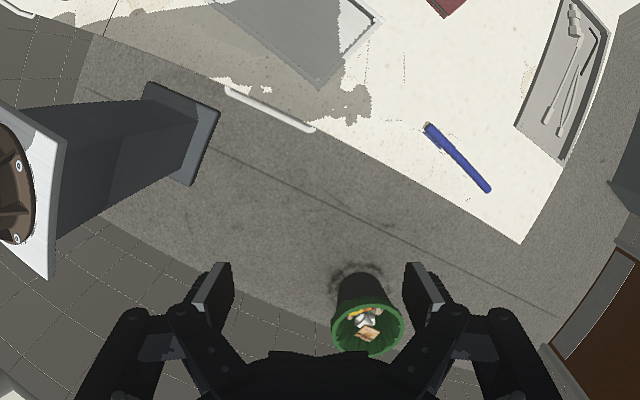

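The scene camera shows the press around (275,220) and the rack at (380,188). The side camera shows them at (335,275) and (280,195). The wrist camera is looking off the bench at a bin. I'll zoom in on the scene and side views.

```bash
python3 - <<'E'
from h import *
a=cv2.imread('pics/scene0.png')[160:260,225:425]; b=cv2.imread('pics/side0.png')[165:335,240:400]
cv2.imwrite('pics/z1.png',cv2.resize(a,None,fx=4,fy=4,interpolation=2)); cv2.imwrite('pics/z2.png',cv2.resize(b,None,fx=3.5,fy=3.5,interpolation=2))
for (u,v,z) in [(380,188,.03),(360,176,.03),(398,199,.03),(268,222,.048),(299,193,.05),(310,213,.05),(260,225,.05)]: print(u,v,onz('scene0',u,v,z).round(3))
E
```

```text
380 188 [0.52  0.405 0.03 ]
360 176 [0.464 0.383 0.03 ]
398 199 [0.568 0.423 0.03 ]
268 222 [0.465 0.123 0.048]
299 193 [0.437 0.222 0.05 ]
310 213 [0.497 0.217 0.05 ]
260 225 [0.463 0.104 0.05 ]
```

View pics/z1.png

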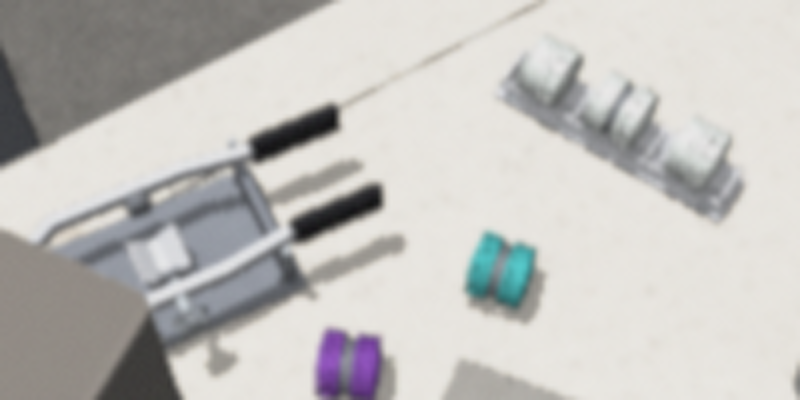

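View pics/z2.png

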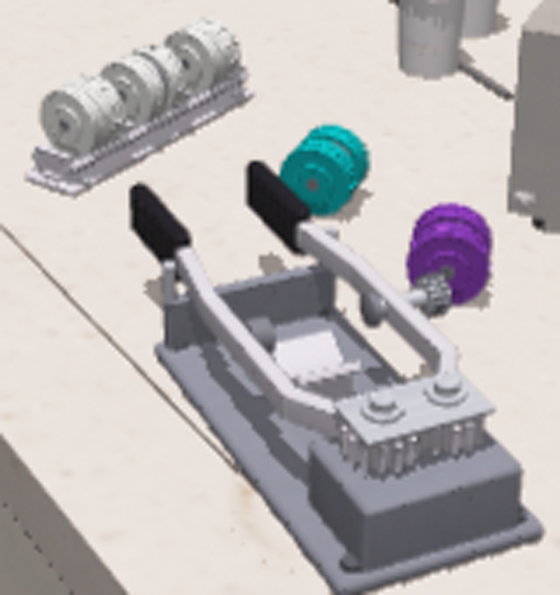

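The middle cassette in the rack is the open one, at scene (379,187). Its grey gap is visible there, and the empty saddle shows at scene (265,223). Before moving I'll locate the tall grey column near the path.

```bash
python3 - <<'E'
from h import *
for f in ['scene0','side0']:print(f,ray(f,320,200)[0].round(3))
for (f,u,v,z) in [('wrist0',320,88,0),('wrist0',380,20,0),('wrist0',215,0,0),('side0',437,330,0),('side0',465,225,0),('side0',600,300,0),('scene0',265,245,0.3),('scene0',292,325,0),('scene0',180,198,.3),('scene0',88,300,.3),('scene0',215,400,0.0)]: print(f,u,v,z,onz(f,u,v,z).round(3))
E
```

```text
scene0 [0.854 0.035 0.806]
side0 [ 0.095 -0.437  0.451]
wrist0 320 88 0 [ 0.375 -0.511  0.   ]
wrist0 380 20 0 [ 0.485 -0.535  0.   ]
wrist0 215 0 0 [ 0.424 -0.34   0.   ]
side0 437 330 0 [ 0.522 -0.046  0.   ]
side0 465 225 0 [0.777 0.156 0.   ]
side0 600 300 0 [ 0.777 -0.116  0.   ]
scene0 265 245 0.3 [0.626 0.073 0.3  ]
scene0 292 325 0 [0.683 0.059 0.   ]
scene0 180 198 0.3 [ 0.482 -0.005  0.3  ]
scene0 88 300 0.3 [ 0.57  -0.171  0.3  ]
scene0 215 400 0.0 [ 0.726 -0.135  0.   ]
```

```bash
python3 - <<'E'
from h import *
a=cv2.imread('pics/scene0.png')[170:400,0:350]; b=cv2.imread('pics/side0.png')[0:400,400:640]
cv2.imwrite('pics/z3.png',cv2.resize(a,None,fx=2.2,fy=2.2,interpolation=2)); cv2.imwrite('pics/z4.png',cv2.resize(b,None,fx=1.5,fy=1.5,interpolation=2))
E
```

```text
(no output)
```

View pics/z3.png

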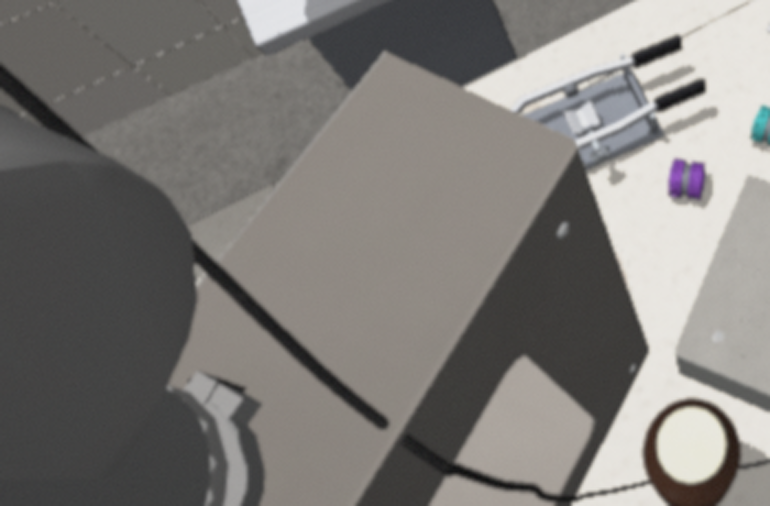

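View pics/z4.png

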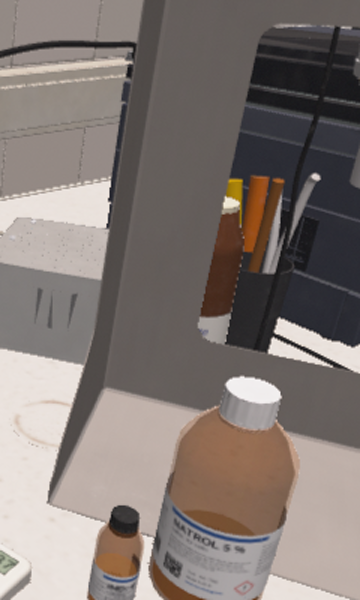

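The hood stands at x > 0.6 (its foot at x > 0.52) and y < 0.06, and rises above 0.4 m. I'll swing round close to the base at height.

```bash
cat >> h.py <<'E'
def plan(target,psi=None):
    s=manip.observe(); R=Ro.from_quat(s['tcp_rot']).as_matrix(); d=R.T@(np.array(target)-s['tool_pos'])*100
    p=np.arctan2(R[1,1],R[0,1]); 
    print('t',s['time_s'],'pos',np.round(s['tool_pos'],4),'psi',round(p,4),'tilt',np.round(R[2],4),'gap',round(s['finger_gap'],4),'F',np.round(s['contact_force'],1))
    print(' tool delta cm',d.round(2),'norm',np.linalg.norm(d).round(2),'turn',None if psi is None else round(-((psi-p+np.pi/2)%np.pi-np.pi/2),3))
E
```

Request:
drive_tool(
  series=[
    {"translation": [-1.5, -3.0, -2.3], "turn": 0, "grip": -1},
    {"translation": [-1.5, -3.0, -2.3], "turn": 0, "grip": -1},
    {"translation": [-1.5, -3.0, -2.3], "turn": 0, "grip": -1},
    {"translation": [-1.5, -3.0, -2.3], "turn": 0, "grip": -1},
    {"translation": [-1.5, -3.0, -2.3], "turn": 0, "grip": -1},
    {"translation": [-1.5, -3.0, -2.3], "turn": 0, "grip": -1},
    {"translation": [-1.5, -3.0, -2.3], "turn": 0, "grip": -1},
  ],
)

```text
time_s: 0.85
tool_pos: [0.3296, -0.2908, 0.3343]
tcp_rot: [-0.686, -0.165, 0.691, -0.159]
contact_force: [1.4, 0.4, -0.1]
finger_gap: 0.0853
```

```bash
python3 - <<'E'
from h import *
plan([.36,0.0,.33],-1.2); plan([.40,0.25,.33],-1.2); print(manip.observe()['qpos'])
E
```

```text
t 0.85 pos [ 0.3296 -0.2908  0.3343] psi -1.1084 tilt [-1.     -0.0087  0.0048] gap 0.0853 F [ 1.4  0.4 -0.1]
 tool delta cm [  0.57 -24.67 -15.69] norm 29.24 turn 0.092
t 0.85 pos [ 0.3296 -0.2908  0.3343] psi -1.1084 tilt [-1.     -0.0087  0.0048] gap 0.0853 F [ 1.4  0.4 -0.1]
 tool delta cm [  0.68 -45.26 -30.43] norm 54.54 turn 0.092
[ 0.7039876   0.06422043 -0.10923196  1.8116864   0.00719431  1.27597048
 -0.51556466]
```

Request:
drive_tool(
  series=[
    {"translation": [0, -4.1, -2.6], "turn": 0},
    {"translation": [0, -4.1, -2.6], "turn": 0},
    {"translation": [0, -4.1, -2.6], "turn": 0},
    {"translation": [0, -4.1, -2.6], "turn": 0},
    {"translation": [0, -4.1, -2.6], "turn": 0},
    {"translation": [0, -4.1, -2.6], "turn": 0.02},
    {"translation": [0.2, -3.8, -3.0], "turn": 0.02},
    {"translation": [0.2, -3.8, -3.0], "turn": 0.02},
    {"translation": [0.2, -3.8, -3.0], "turn": 0.02},
    {"translation": [0.2, -3.8, -3.0], "turn": 0.01},
    {"translation": [0, -1.5, -1.5], "turn": 0.0},
    {"translation": [0, 0, 0], "turn": 0.0},
  ],
)

```text
$.series[0]: bad value
```

```bash
python3 - <<'E'
from h import *
plan([.52,0.40,.2],-1.2)
cap('wrist','w1')
E
```

```text
t 0.85 pos [ 0.3296 -0.2908  0.3343] psi -1.1084 tilt [-1.     -0.0087  0.0048] gap 0.0853 F [ 1.4  0.4 -0.1]
 tool delta cm [ 13.66 -53.22 -47.92] norm 72.9 turn 0.092
```

View pics/w1.png

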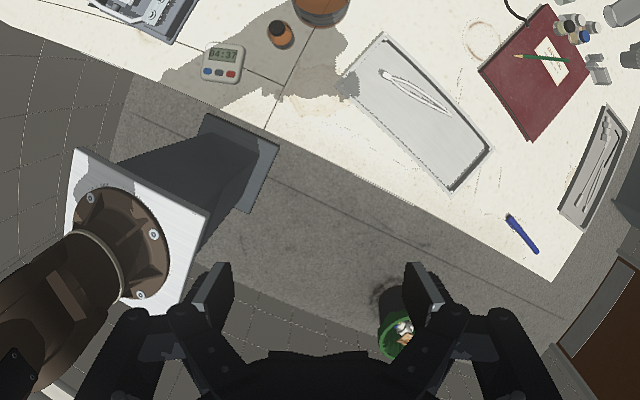

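The drive call was refused because every row needs a grip value, so the arm didn't move. This picture is still from the earlier spot and shows only the press hinge at top left. I'll resend the move.

Request:
drive_tool(
  series=[
    {"translation": [0, -4.1, -2.6], "turn": 0, "grip": -1},
    {"translation": [0, -4.1, -2.6], "turn": 0, "grip": -1},
    {"translation": [0, -4.1, -2.6], "turn": 0, "grip": -1},
    {"translation": [0, -4.1, -2.6], "turn": 0, "grip": -1},
    {"translation": [0, -4.1, -2.6], "turn": 0, "grip": -1},
    {"translation": [0, -4.1, -2.6], "turn": 0.02, "grip": -1},
    {"translation": [0.2, -3.8, -3.0], "turn": 0.02, "grip": -1},
    {"translation": [0.2, -3.8, -3.0], "turn": 0.02, "grip": -1},
    {"translation": [0.2, -3.8, -3.0], "turn": 0.02, "grip": -1},
    {"translation": [0.2, -3.8, -3.0], "turn": 0.01, "grip": -1},
    {"translation": [0, -1.5, -1.5], "turn": 0.0, "grip": -1},
    {"translation": [0, 0, 0], "turn": 0.0, "grip": -1},
  ],
)

```text
time_s: 2.1
tool_pos: [0.4167, 0.2242, 0.3309]
tcp_rot: [0.696, 0.133, -0.694, 0.13]
contact_force: [0.2, -0.3, -0.3]
finger_gap: 0.0852
```

```bash
python3 - <<'E'
from h import *
plan([.52,0.40,.2],-1.2)
cap('wrist','w2')
E
```

```text
t 2.1 pos [0.4167 0.2242 0.3309] psi -1.1966 tilt [-1.     -0.0046 -0.0035] gap 0.0852 F [ 0.2 -0.3 -0.3]
 tool delta cm [ 13.21 -12.53 -15.99] norm 24.23 turn 0.003
```

View pics/w2.png

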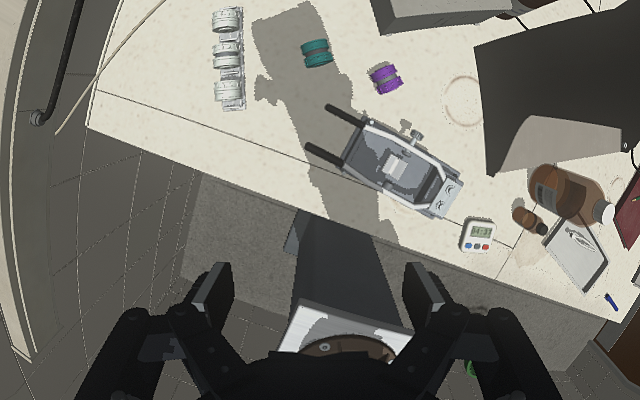

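```bash
python3 - <<'E'
from h import *
im=cv2.imread('pics/w2.png')
cv2.imwrite('pics/z5.png',cv2.resize(im[0:120,190:270],None,fx=5,fy=5,interpolation=2)); cv2.imwrite('pics/z6.png',cv2.resize(im[95:225,300:470],None,fx=4.5,fy=4.5,interpolation=2))
E
```

```text
(no output)
```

View pics/z5.png

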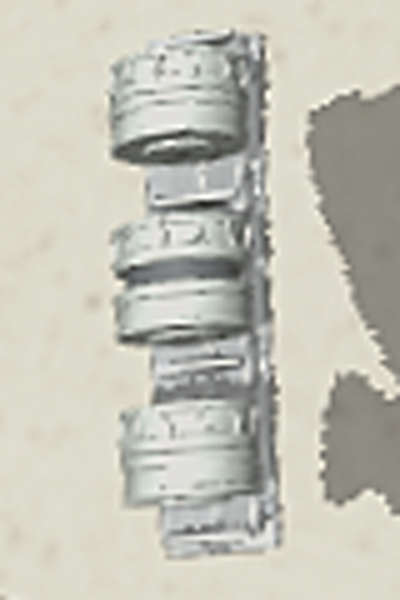

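View pics/z6.png

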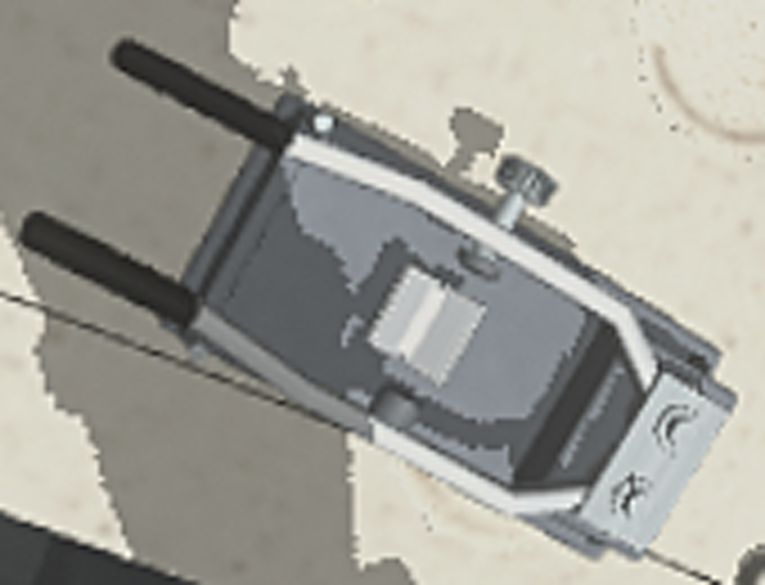

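In w2 the rack is at columns 213-245, rows 5-110, with the open cassette centred near (226,54). The saddle is at (395,167), and the grips run (327,106)-(364,125) and (308,145)-(342,163). I'll compute rough poses from these.

```bash
python3 - <<'E'
from h import *
Z=lambda u,v,z: onz('w2',300+u/4.5,95+v/4.5,z)
sc=[Z(410,268,.033),Z(487,308,.033),Z(442,385,.033),Z(370,340,.033)]
print('saddle',np.mean(sc,0).round(4)); print([x.round(4) for x in sc])
d=(sc[3]-sc[0]+sc[2]-sc[1]);print('sad axis ang',np.arctan2(-d[1],-d[0]))
L=[Z(122,52,.061),Z(288,135,.061)];Rr=[Z(35,228,.061),Z(190,305,.061)]
print('L',L,'R',Rr); 
for a,b in (L,Rr): d=b-a;print('ang x',np.arctan2(d[1],d[0]))
b=[Z(730,400,.062),Z(660,372,.062),Z(582,505,.062),Z(650,550,.062)];print('block',np.mean(b,0))
Y=lambda u,v,z: onz('w2',190+u/5,v/5,z)
print('cass',Y(182,270,.05),'end',Y(182,85,.05),Y(190,450,.05))
a,b=Y(255,35,.018),Y(275,530,.018);print('rack edge',a,b,np.arctan2(*(a-b)[1::-1]))
E
```

```text
saddle [0.4519 0.119  0.033 ]
[array([0.467 , 0.1324, 0.033 ]), array([0.4651, 0.1026, 0.033 ]), array([0.4355, 0.1058, 0.033 ]), array([0.44 , 0.135, 0.033])]
sad axis ang -0.10130070360389362
L [array([0.49520102, 0.24509894, 0.061     ]), array([0.49097099, 0.19059273, 0.061     ])] R [array([0.43702192, 0.24977405, 0.061     ]), array([0.43236094, 0.1980449 , 0.061     ])]
ang x -1.648247405760372
ang x -1.6606571678696675
block [0.44557383 0.03670377 0.062     ]
cass [0.518204   0.40230016 0.05      ] end [0.56939208 0.42323675 0.05      ] [0.47077071 0.38167201 0.05      ]
rack edge [0.59645799 0.42030467 0.018     ] [0.45464555 0.35792222 0.018     ] 0.4144181245438107
```

```bash
python3 - <<'E'
from h import *
plan([.47,0.38,.2],-1.17)
E
```

```text
t 2.15 pos [0.4163 0.223  0.3309] psi -1.1973 tilt [-1.     -0.004  -0.0029] gap 0.0855 F [-0.6  0.4 -0.3]
 tool delta cm [ 13.17 -12.6  -10.69] norm 21.13 turn -0.027
```

Request:
drive_tool(
  series=[
    {"translation": [2.2, -2.1, -1.8], "turn": -0.01, "grip": -1},
    {"translation": [2.2, -2.1, -1.8], "turn": -0.01, "grip": -1},
    {"translation": [2.2, -2.1, -1.8], "turn": -0.01, "grip": -1},
    {"translation": [2.2, -2.1, -1.8], "turn": 0, "grip": -1},
    {"translation": [2.2, -2.1, -1.8], "turn": 0, "grip": -1},
    {"translation": [2.2, -2.1, -1.8], "turn": 0, "grip": -1},
    {"translation": [0, 0, 0], "turn": 0, "grip": -1},
    {"translation": [0, 0, 0], "turn": 0, "grip": -1},
  ],
)

```text
time_s: 2.95
tool_pos: [0.4755, 0.3712, 0.1938]
tcp_rot: [0.695, 0.134, -0.692, 0.14]
contact_force: [0.5, 0.1, 0.3]
finger_gap: 0.0853
```

```bash
python3 - <<'E'
from h import *
plan([.519,0.402,.1],-1.17)
cap('wrist','w3')
im=cv2.imread('pics/w3.png')
cv2.imwrite('pics/w3b.png',cv2.resize(im[40:340,200:460],None,fx=2,fy=2,interpolation=2))
E
```

```text
t 2.95 pos [0.4755 0.3712 0.1938] psi -1.1807 tilt [-1.      0.0079 -0.0021] gap 0.0853 F [0.5 0.1 0.3]
 tool delta cm [ 9.38 -1.27 -5.17] norm 10.79 turn -0.011
```

View pics/w3.png

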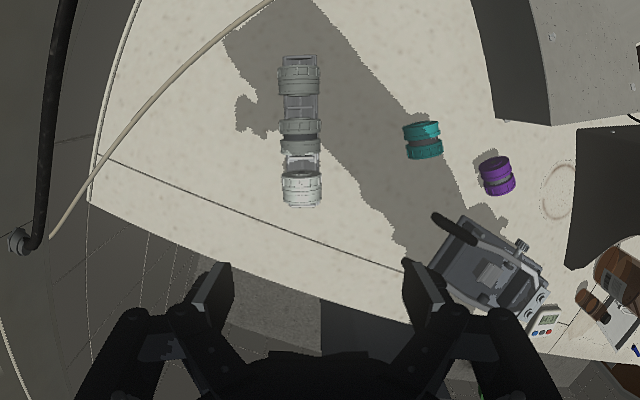

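View pics/w3b.png

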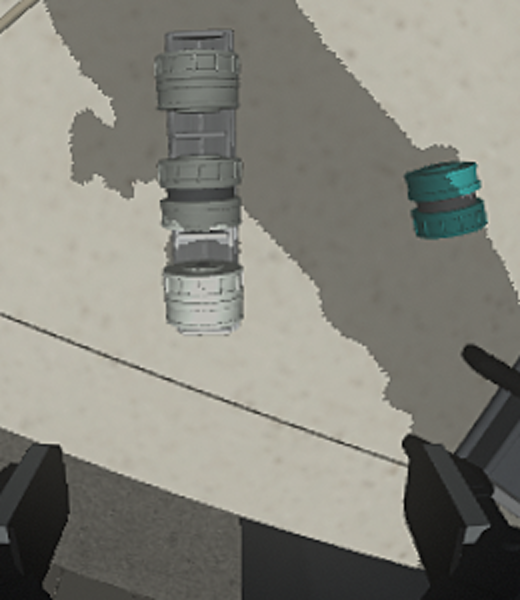

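```bash
python3 - <<'E'
from h import *
P=lambda u,v,z: onz('w3',200+u/2,40+v/2,z)
# bisector rays at the 3 cassettes
pts=[]
for l,r,v in [(156,241,90),(160,242,174),(161,242,212),(164,244,292)]:
    o,a=ray('w3',200+l/2,40+v/2);_,b=ray('w3',200+r/2,40+v/2); m=(a+b);p=o+m*(.033-o[2])/m[2]; 
    dist=np.linalg.norm(p-o); ang=np.arccos(a@b)/2; pts.append(p); print(p.round(4),'rad',dist*np.sin(ang))
pts=np.array(pts); d=pts[0]-pts[3]; print('ang',np.arctan2(d[1],d[0]))
g=[P(201,189,.053),P(201,201,.053)]; print('gap',g, np.linalg.norm(g[0]-g[1]),np.mean(g,0))
print(P(165,32,.018),P(235,32,.018))
E
```

```text
[0.5629 0.4267 0.033 ] rad 0.020374221253198984
[0.525  0.4101 0.033 ] rad 0.0199400186683155
[0.5076 0.4029 0.033 ] rad 0.01990668575336288
[0.4701 0.3867 0.033 ] rad 0.02027420070923569
ang 0.40726457886045003
gap [array([0.52013949, 0.40710532, 0.053     ]), array([0.5149797 , 0.40504364, 0.053     ])] 0.005556428323171748 [0.51755959 0.40607448 0.053     ]
[0.58544097 0.45501466 0.018     ] [0.59825017 0.42221055 0.018     ]
```

```bash
python3 - <<'E'
from h import *
plan([.5174,0.4065,.10],-1.164)
E
```

```text
t 3.0 pos [0.4755 0.3709 0.1938] psi -1.1811 tilt [-1.      0.008  -0.0021] gap 0.0849 F [-0.2 -0.2 -0.2]
 tool delta cm [ 9.38 -1.78 -5.21] norm 10.87 turn -0.017
```

Request:
drive_tool(
  series=[
    {"translation": [2.4, -0.45, -1.3], "turn": -0.01, "grip": -1},
    {"translation": [2.4, -0.45, -1.3], "turn": -0.01, "grip": -1},
    {"translation": [2.4, -0.45, -1.3], "turn": 0, "grip": -1},
    {"translation": [2.2, -0.45, -1.3], "turn": 0, "grip": -1},
    {"translation": [0, 0, 0], "turn": 0, "grip": -1},
    {"translation": [0, 0, 0], "turn": 0, "grip": -1},
  ],
)

```text
time_s: 3.6
tool_pos: [0.524, 0.3993, 0.106]
tcp_rot: [0.698, 0.137, -0.688, 0.144]
contact_force: [-0.6, 1.2, 0.3]
finger_gap: 0.0854
```

```bash
python3 - <<'E'
from h import *
plan([.5174,0.4065,.013],-1.164)
cap('wrist','w4')
E
```

```text
t 3.6 pos [0.524  0.3993 0.106 ] psi -1.17 tilt [-0.9998  0.0122 -0.0126] gap 0.0854 F [-0.6  1.2  0.3]
 tool delta cm [ 9.28 -1.03  0.45] norm 9.35 turn -0.006
```

View pics/w4.png

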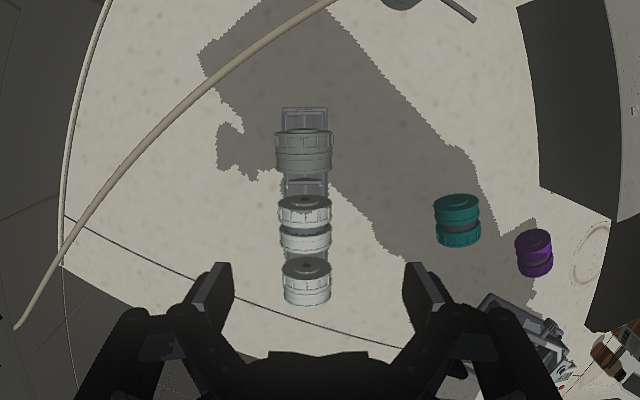

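The open cassette's gap is at about (304,224) and its sides are at about 278 and 331. I'll zoom to refine its position.

```bash
python3 - <<'E'
from h import *
im=cv2.imread('pics/w4.png')
cv2.imwrite('pics/w4b.png',cv2.resize(im[120:320,250:360],None,fx=3,fy=3,interpolation=2))
E
```

```text
(no output)
```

View pics/w4b.png

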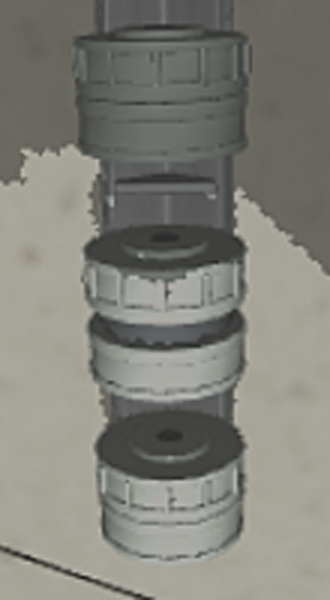

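```bash
python3 - <<'E'
from h import *
P=lambda u,v,z: onz('w4',250+u/3,120+v/3,z)
for v in (275,322,350,400): print(v,P(167,v,.053).round(4))
for l,r,v in [(75,249,90),(84,245,275),(91,243,350),(97,243,480)]:
    o,a=ray('w4',250+l/3,120+v/3);_,b=ray('w4',250+r/3,120+v/3); m=(a+b);p=o+m*(.033-o[2])/m[2]; print(p.round(4))
E
```

```text
275 [0.5316 0.4123 0.053 ]
322 [0.5211 0.408  0.053 ]
350 [0.5146 0.4054 0.053 ]
400 [0.5027 0.4005 0.053 ]
[0.567  0.4287 0.033 ]
[0.5248 0.4107 0.033 ]
[0.5063 0.4025 0.033 ]
[0.4706 0.3872 0.033 ]
```

Request:
drive_tool(
  series=[
    {"translation": [0.5, -1.05, 0.45], "turn": -0.006, "grip": -1},
    {"translation": [1.5, 0, 0], "turn": 0, "grip": -1},
    {"translation": [1.5, 0, 0], "turn": 0, "grip": -1},
    {"translation": [0, 0, 0], "turn": 0, "grip": -1},
  ],
)

```text
time_s: 4.05
tool_pos: [0.516, 0.407, 0.0722]
tcp_rot: [0.699, 0.14, -0.686, 0.146]
contact_force: [-0.3, -0.2, -0.0]
finger_gap: 0.0851
```

```bash
python3 - <<'E'
from h import *
plan([.5174,0.4065,.013],-1.164)
E
```

```text
t 4.05 pos [0.516  0.407  0.0722] psi -1.1639 tilt [-0.9998  0.0119 -0.0172] gap 0.0851 F [-0.3 -0.2 -0. ]
 tool delta cm [ 5.92  0.04 -0.01] norm 5.92 turn 0.0
```

Request:
drive_tool(
  series=[
    {"translation": [1.5, 0.02, 0], "turn": 0, "grip": -1},
    {"translation": [1.5, 0, 0], "turn": 0, "grip": -1},
    {"translation": [1.5, 0, 0], "turn": 0, "grip": -1},
    {"translation": [1.0, 0, 0], "turn": 0, "grip": -1},
    {"translation": [0.2, 0, 0], "turn": 0, "grip": -1},
    {"translation": [0, 0, 0], "turn": 0, "grip": -1},
  ],
)

```text
time_s: 4.65
tool_pos: [0.5166, 0.4057, 0.0081]
tcp_rot: [0.698, 0.14, -0.687, 0.146]
contact_force: [0.4, -0.5, -0.6]
finger_gap: 0.0851
```

```bash
python3 - <<'E'
from h import *
plan([.5174,0.4065,.013],-1.164)
cap('wrist','w5')
E
```

```text
t 4.65 pos [0.5166 0.4057 0.0081] psi -1.1637 tilt [-0.9998  0.0128 -0.0143] gap 0.0851 F [ 0.4 -0.5 -0.6]
 tool delta cm [-0.49 -0.04 -0.11] norm 0.51 turn 0.0
```

View pics/w5.png

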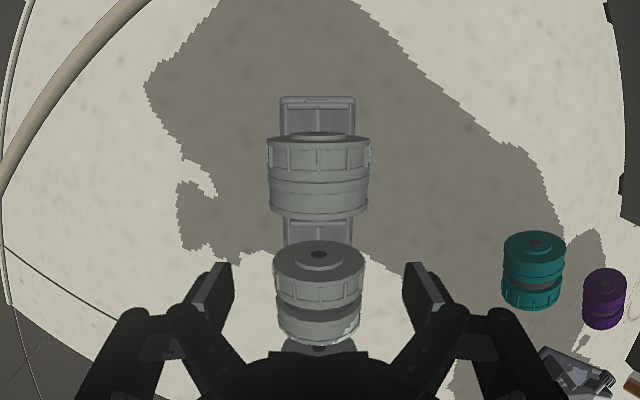

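Both fingers straddle the open cassette, which is centred near (318,290). I'll raise 4 mm and close gently.

Request:
drive_tool(
  series=[
    {"translation": [-0.45, -0.04, -0.1], "turn": 0, "grip": -1},
    {"translation": [0, 0, 0], "turn": 0, "grip": -0.2},
    {"translation": [0, 0, 0], "turn": 0, "grip": 0.0},
    {"translation": [0, 0, 0], "turn": 0, "grip": 0.3},
    {"translation": [0, 0, 0], "turn": 0, "grip": 0.5},
    {"translation": [0, 0, 0], "turn": 0, "grip": 0.5},
    {"translation": [0, 0, 0], "turn": 0, "grip": 0.5},
    {"translation": [0, 0, 0], "turn": 0, "grip": 0.5},
  ],
  squeeze=25,
)

```text
time_s: 5.5
tool_pos: [0.5192, 0.4069, 0.0162]
tcp_rot: [0.7, 0.139, -0.685, 0.146]
contact_force: [0.0, -0.3, -0.6]
finger_gap: 0.0389
```

```bash
python3 - <<'E'
from h import *
plan([.5174,0.4065,.15],-1.164)
E
```

```text
t 5.5 pos [0.5192 0.4069 0.0162] psi -1.165 tilt [-0.9997  0.0126 -0.0187] gap 0.0389 F [ 0.  -0.3 -0.6]
 tool delta cm [-13.38   0.14  -0.07] norm 13.38 turn -0.001
```

Request:
drive_tool(
  series=[
    {"translation": [-1.0, 0, 0], "turn": 0, "grip": 0.5},
    {"translation": [-2.0, 0, 0], "turn": 0, "grip": 0.5},
    {"translation": [-2.5, 0, 0], "turn": 0, "grip": 0.5},
    {"translation": [-2.5, 0, 0], "turn": 0, "grip": 0.5},
    {"translation": [-2.5, 0, 0], "turn": 0, "grip": 0.5},
    {"translation": [-1.5, 0, 0], "turn": 0, "grip": 0.5},
  ],
)

```text
time_s: 6.1
tool_pos: [0.514, 0.4076, 0.1403]
tcp_rot: [0.698, 0.14, -0.687, 0.147]
contact_force: [0.1, -0.2, -0.8]
finger_gap: 0.0389
```

```bash
python3 - <<'E'
from h import *
plan([.452,0.119,.18],-1.66)
cap('wrist','w6');cap('side','s6')
im=cv2.imread('pics/s6.png');cv2.imwrite('pics/s6b.png',cv2.resize(im[60:300,200:420],None,fx=2.5,fy=2.5,interpolation=2))
E
```

```text
t 6.1 pos [0.514  0.4076 0.1403] psi -1.1625 tilt [-0.9998  0.0121 -0.0135] gap 0.0389 F [ 0.1 -0.2 -0.8]
 tool delta cm [-3.91 24.07 17.1 ] norm 29.78 turn 0.498
```

View pics/w6.png

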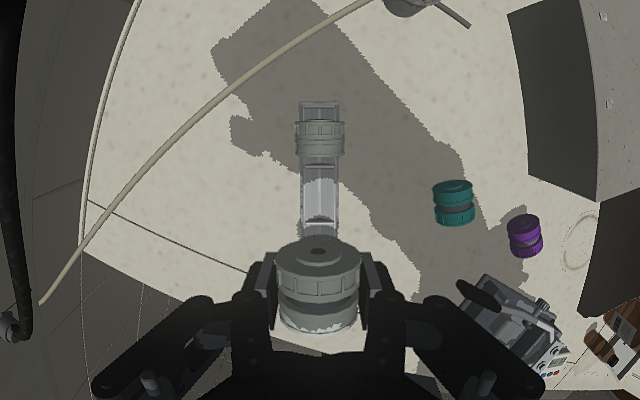

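View pics/s6b.png

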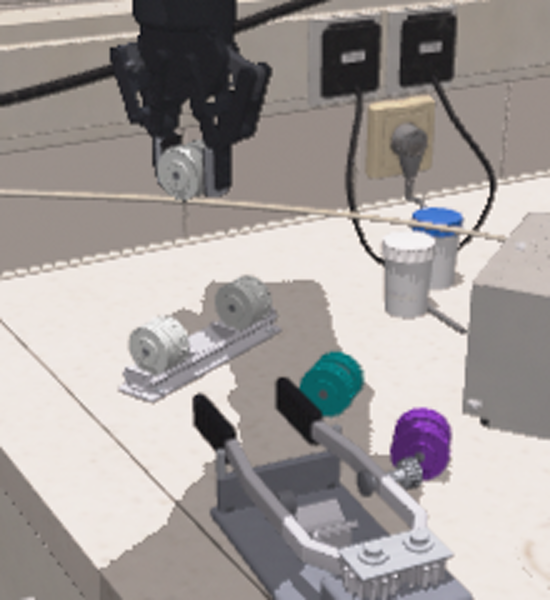

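The cassette is held, centred near (318,285), and the two finished ones haven't moved. I'll plan the transfer above the saddle with the turn spread over the rows.

```bash
cat >> h.py <<'E'
def rows(target,psi,n):
    s=manip.observe(); R=Ro.from_quat(s['tcp_rot']); p=np.array(s['tool_pos']); M=R.as_matrix(); p0=np.arctan2(M[1,1],M[0,1])
    tn=-((psi-p0+np.pi/2)%np.pi-np.pi/2)/n; d=(np.array(target)-p)/n
    for i in range(n):
        print((R.inv().apply(d)*100).round(2),round(tn,3)); R=R*Ro.from_rotvec([tn,0,0])
E
python3 - <<'E'
from h import *
rows([.445,0.13,.16],-1.655,8)
E
```

```text
[-0.24  2.85  2.17] 0.062
[-0.24  2.98  1.99] 0.062
[-0.24  3.09  1.81] 0.062
[-0.24  3.2   1.61] 0.062
[-0.24  3.29  1.41] 0.062
[-0.24  3.37  1.21] 0.062
[-0.24  3.44  1.  ] 0.062
[-0.24  3.5   0.79] 0.062
```

Request:
drive_tool(
  series=[
    {"translation": [-0.3, 2.9, 2.2], "turn": 0.062, "grip": 0.5},
    {"translation": [-0.3, 3.0, 2.0], "turn": 0.062, "grip": 0.5},
    {"translation": [-0.3, 3.1, 1.8], "turn": 0.062, "grip": 0.5},
    {"translation": [-0.3, 3.2, 1.6], "turn": 0.062, "grip": 0.5},
    {"translation": [-0.3, 3.3, 1.4], "turn": 0.062, "grip": 0.5},
    {"translation": [-0.3, 3.4, 1.2], "turn": 0.062, "grip": 0.5},
    {"translation": [-0.3, 3.4, 1.0], "turn": 0.062, "grip": 0.5},
    {"translation": [-0.3, 3.5, 0.8], "turn": 0.062, "grip": 0.5},
    {"translation": [0, 0, 0], "turn": 0, "grip": 0.5},
    {"translation": [0, 0, 0], "turn": 0, "grip": 0.5},
  ],
)

```text
time_s: 7.2
tool_pos: [0.434, 0.1162, 0.155]
tcp_rot: [0.708, -0.042, -0.704, -0.036]
contact_force: [0.7, 0.5, 0.4]
finger_gap: 0.0394
```

```bash
python3 - <<'E'
from h import *
plan([.452,0.119,.10],-1.66)
cap('wrist','w7')
E
```

```text
t 7.2 pos [0.434  0.1162 0.155 ] psi -1.6807 tilt [-0.9999  0.0085 -0.0058] gap 0.0394 F [0.7 0.5 0.4]
 tool delta cm [ 5.51 -0.53 -1.72] norm 5.8 turn -0.021
```

View pics/w7.png

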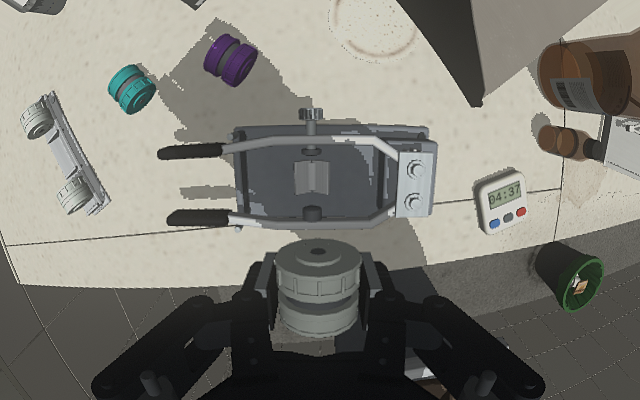

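The whole press is visible: saddle at (311,178), grips at about (192,152) and (198,218), hinge block at (415,183). I'll zoom to measure it.

```bash
python3 - <<'E'
from h import *
im=cv2.imread('pics/w7.png')
cv2.imwrite('pics/w7a.png',cv2.resize(im[100:240,230:390],None,fx=4.9,fy=4.2,interpolation=2))
cv2.imwrite('pics/w7b.png',cv2.resize(im[130:240,150:250],None,fx=5,fy=5,interpolation=2))
E
```

View pics/w7a.png

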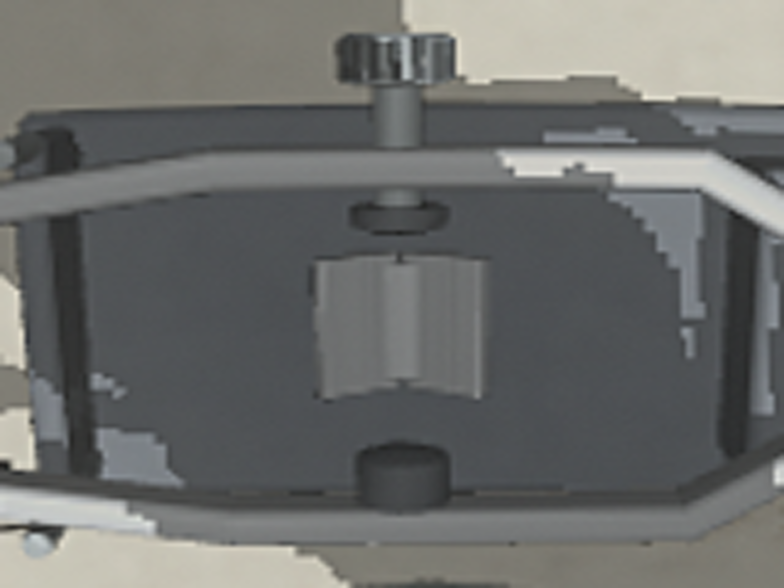

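View pics/w7b.png

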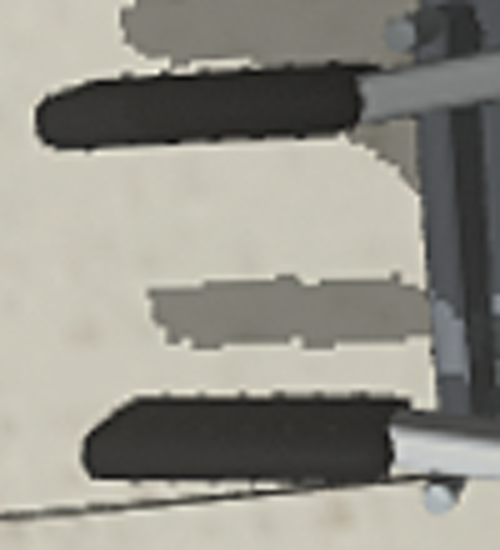

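```bash
python3 - <<'E'
from h import *
A=lambda u,v,z: onz('w7',230+u/4.9,100+v/4.2,z)
B=lambda u,v,z: onz('w7',150+u/5,130+v/5,z)
c=[A(314,262,.033),A(489,262,.033),A(481,397,.033),A(323,398,.033)]
m=np.mean(c,0);print('saddle',m.round(4));d=c[1]-c[0]+c[2]-c[3];print('press x ang',np.arctan2(d[1],d[0]),'len',np.linalg.norm(d)/2); d=c[0]-c[3]+c[1]-c[2];print('y ang',np.arctan2(d[1],d[0]),'len',np.linalg.norm(d)/2)
# valley line
print('screw',A(400,110,.048).round(4),'Rpad',A(403,470,.048).round(4))
d=A(400,110,.048)-A(403,470,.048);print(np.arctan2(d[1],d[0]))
print('left pad',A(399,225,.054),'right pad face',A(403,447,.054))
# grips, top surfaces z=.061: outlines
L=dict(out0=B(90,80,.061),out1=B(355,68,.061),in0=B(60,148,.048),in1=B(350,133,.048))
print({k:v.round(4) for k,v in L.items()})
print('Ltip',B(38,120,.05).round(4),'Lend',B(360,100,.061).round(4),'Rtip',B(85,460,.05).round(4),'Rend',B(395,430,.061).round(4))
E
```

```text
saddle [0.4519 0.1195 0.033 ]
press x ang -1.6802807238126287 len 0.029899671626079885
y ang -0.11190913358821444 len 0.029220269523587347
screw [0.4986 0.1143 0.048 ] Rpad [0.4264 0.1221 0.048 ]
-0.1076849240279088
left pad [0.47725254 0.11683763 0.054     ] right pad face [0.43325693 0.12125964 0.054     ]
{'out0': array([0.5013, 0.2338, 0.061 ]), 'out1': array([0.4955, 0.1866, 0.061 ]), 'in0': array([0.4897, 0.2493, 0.048 ]), 'in1': array([0.4838, 0.1936, 0.048 ])}
Ltip [0.4955 0.2516 0.05  ] Lend [0.4904 0.1867 0.061 ] Rtip [0.4319 0.2582 0.05  ] Rend [0.435  0.1913 0.061 ]
```

```bash
python3 - <<'E'
from h import *
plan([.4547,0.1193,.08],-1.68)
E
```

```text
t 7.25 pos [0.4338 0.116  0.1549] psi -1.6804 tilt [-0.9999  0.0092 -0.0051] gap 0.0391 F [-0.  -0.8 -0.9]
 tool delta cm [ 7.49 -0.63 -2.  ] norm 7.78 turn -0.0
```

Request:
drive_tool(
  series=[
    {"translation": [0.8, -0.3, -1.0], "turn": 0, "grip": 0.5},
    {"translation": [1.2, -0.3, -1.0], "turn": 0, "grip": 0.5},
    {"translation": [2.0, 0, 0], "turn": 0, "grip": 0.5},
    {"translation": [2.0, 0, 0], "turn": 0, "grip": 0.5},
    {"translation": [1.0, 0, 0], "turn": 0, "grip": 0.5},
    {"translation": [0, 0, 0], "turn": 0, "grip": 0.5},
  ],
)

```text
time_s: 7.85
tool_pos: [0.4597, 0.1269, 0.0788]
tcp_rot: [0.708, -0.037, -0.705, -0.033]
contact_force: [-0.1, -0.1, -0.1]
finger_gap: 0.039
```

```bash
python3 - <<'E'
from h import *
plan([.4547,0.1193,.036],-1.68)
cap('wrist','w8'); cap('side','s8')
im=cv2.imread('pics/s8.png');cv2.imwrite('pics/s8b.png',cv2.resize(im[150:330,240:420],None,fx=3.3,fy=3.3,interpolation=2))
E
```

```text
t 7.85 pos [0.4597 0.1269 0.0788] psi -1.6704 tilt [-1.      0.0046 -0.005 ] gap 0.039 F [-0.1 -0.1 -0.1]
 tool delta cm [4.28 0.79 0.44] norm 4.38 turn 0.01
```

View pics/w8.png

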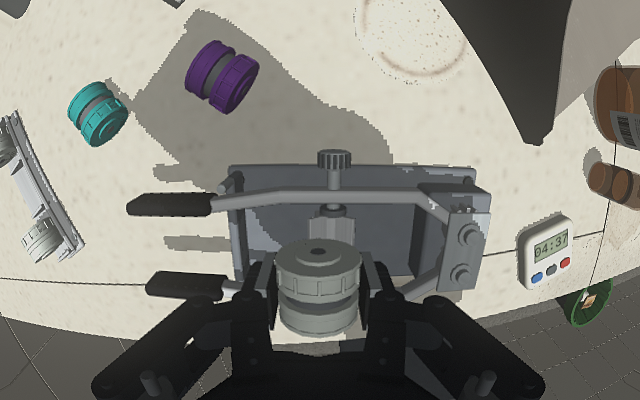

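View pics/s8b.png

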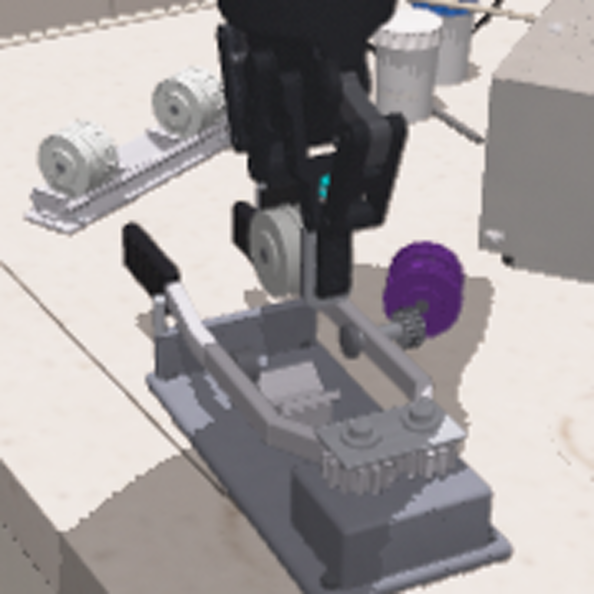

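```bash
python3 - <<'E'
from h import *
im=cv2.imread('pics/w8.png');cv2.imwrite('pics/w8b.png',cv2.resize(im[230:345,255:385],None,fx=5,fy=5,interpolation=2))
E
```

```text
(no output)
```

View pics/w8b.png

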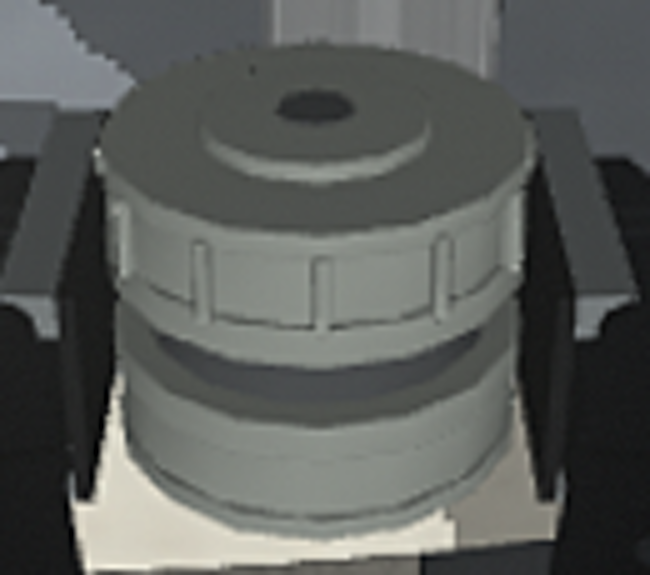

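```bash
python3 - <<'E'
from h import *
from scipy.optimize import least_squares
d=json.load(open('pics/w8.json'));Rt=Ro.from_quat(d['tcp_rot']).as_matrix();tp=np.array(d['tool_pos'])
def tr(u,v):
    o,r=ray('w8',255+u/5,230+v/5); return Rt.T@(o-tp),Rt.T@r
def at(u,v,x):
    o,r=tr(u,v); return o+r*(x-o[0])/r[0]
vs=[232,366,426,535]
f=lambda p:[at(318,v,-(p[0]+.02))[2]-(p[1]+y) for v,y in zip(vs,[-.018,-.003,.003,.018])]
s=least_squares(f,[.017,0]);print(s.x,s.fun)
for h in (.013,.017,.02): print(h,[at(318,v,-(h+.02))[1:].round(4).tolist() for v in vs])
E
```

```text
[0.00798172 0.00801257] [ 1.72357696e-05 -4.61924472e-04  6.50620879e-04 -2.05932167e-04]
0.013 [[-0.0009, -0.0131], [-0.0008, 0.0008], [-0.0008, 0.0076], [-0.0008, 0.0211]]
0.017 [[-0.0009, -0.0155], [-0.0008, -0.0022], [-0.0008, 0.0044], [-0.0008, 0.0174]]
0.02 [[-0.0009, -0.0174], [-0.0009, -0.0044], [-0.0009, 0.002], [-0.0008, 0.0146]]
```

Request:
drive_tool(
  series=[
    {"translation": [0.2, 0.8, 0.5], "turn": 0.01, "grip": 0.5},
    {"translation": [1.0, 0, 0], "turn": 0, "grip": 0.5},
    {"translation": [0.8, 0, 0], "turn": 0, "grip": 0.5},
    {"translation": [0.3, 0, 0], "turn": 0, "grip": 0.5},
  ],
)

```text
time_s: 8.35
tool_pos: [0.4559, 0.119, 0.0579]
tcp_rot: [0.71, -0.041, -0.702, -0.038]
contact_force: [-0.6, 0.1, -0.7]
finger_gap: 0.0389
```

```bash
python3 - <<'E'
from h import *
plan([.4543,0.1193,.034],-1.68)
E
```

```text
t 8.35 pos [0.4559 0.119  0.0579] psi -1.6823 tilt [-0.9999  0.0027 -0.0115] gap 0.0389 F [-0.6  0.1 -0.7]
 tool delta cm [ 2.39 -0.02  0.19] norm 2.39 turn -0.002
```

Request:
drive_tool(
  series=[
    {"translation": [0.8, 0, 0.15], "turn": 0, "grip": 0.5},
    {"translation": [0.8, 0, 0], "turn": 0, "grip": 0.5},
    {"translation": [0.6, 0, 0], "turn": 0, "grip": 0.5},
  ],
)

```text
time_s: 8.65
tool_pos: [0.4549, 0.1192, 0.0344]
tcp_rot: [0.71, -0.041, -0.702, -0.038]
contact_force: [1.1, -0.4, -0.2]
finger_gap: 0.039
```

```bash
python3 - <<'E'
from h import *
plan([.4543,0.1193,.031],-1.68)
cap('wrist','w9')
im=cv2.imread('pics/w9.png');cv2.imwrite('pics/w9b.png',cv2.resize(im[150:350,110:500],None,fx=2,fy=2,interpolation=2))
E
```

```text
t 8.65 pos [0.4549 0.1192 0.0344] psi -1.6826 tilt [-0.9999  0.0023 -0.0123] gap 0.039 F [ 1.1 -0.4 -0.2]
 tool delta cm [ 0.34 -0.    0.07] norm 0.34 turn -0.003
```

View pics/w9b.png

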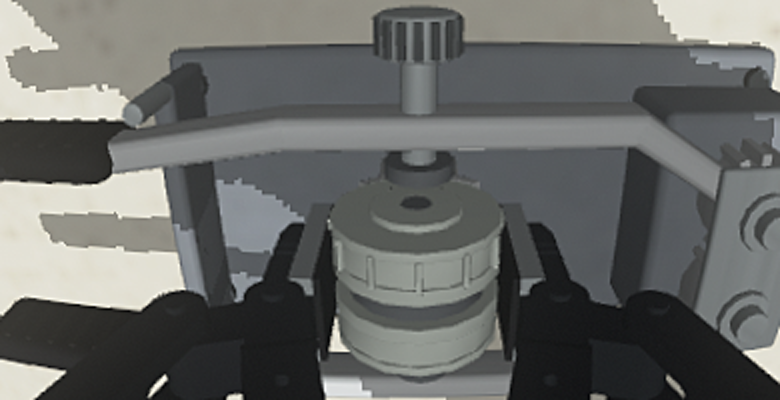

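The cassette sits between the left pad (417,168) and the right arm (415,380), and its hub lines up with the pad. I'll lower it into the V by feel.

Request:
drive_tool(
  series=[
    {"translation": [0.25, 0, 0.05], "turn": 0, "grip": 0.5},
    {"translation": [0.2, 0, 0], "turn": 0, "grip": 0.5},
  ],
)

```text
time_s: 8.9
tool_pos: [0.4542, 0.1185, 0.0294]
tcp_rot: [0.71, -0.041, -0.702, -0.038]
contact_force: [-8.0, -6.1, 37.7]
finger_gap: 0.039
```

```bash
python3 - <<'E'
from h import *
plan([.4543,0.1193,.031],-1.68)
E
```

```text
t 8.9 pos [0.4542 0.1185 0.0294] psi -1.6826 tilt [-0.9999  0.0045 -0.0116] gap 0.039 F [-8.  -6.1 37.7]
 tool delta cm [-0.16 -0.08 -0.  ] norm 0.18 turn -0.003
```

Request:
drive_tool(
  series=[
    {"translation": [-0.12, 0, 0], "turn": 0, "grip": 0.4},
    {"translation": [0, 0, 0], "turn": 0, "grip": -0.05},
    {"translation": [0, 0, 0], "turn": 0, "grip": -0.3},
    {"translation": [0, 0, 0], "turn": 0, "grip": -0.3},
    {"translation": [0, 0, 0], "turn": 0, "grip": -0.3},
  ],
)

```text
time_s: 9.4
tool_pos: [0.4547, 0.1188, 0.031]
tcp_rot: [0.71, -0.041, -0.702, -0.038]
contact_force: [-0.0, 0.2, 0.2]
finger_gap: 0.0554
```

```bash
python3 - <<'E'
from h import *
plan([.4543,0.1193,.13],-1.68)
cap('wrist','w10'); cap('side','s10')
im=cv2.imread('pics/w10.png');cv2.imwrite('pics/w10b.png',cv2.resize(im[150:350,110:500],None,fx=2,fy=2,interpolation=2))
im=cv2.imread('pics/s10.png');cv2.imwrite('pics/s10b.png',cv2.resize(im[150:330,240:420],None,fx=3.3,fy=3.3,interpolation=2))
E
```

```text
t 9.4 pos [0.4547 0.1188 0.031 ] psi -1.6825 tilt [-0.9999  0.0041 -0.0129] gap 0.0554 F [-0.   0.2  0.2]
 tool delta cm [-9.9  -0.   -0.08] norm 9.9 turn -0.002
```

View pics/w10b.png

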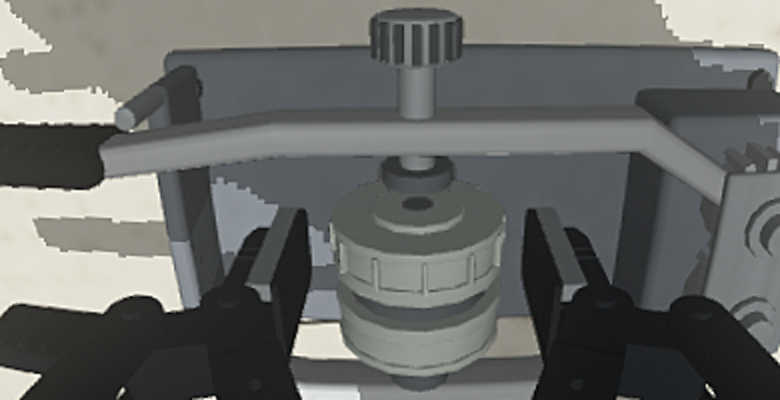

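View pics/s10b.png

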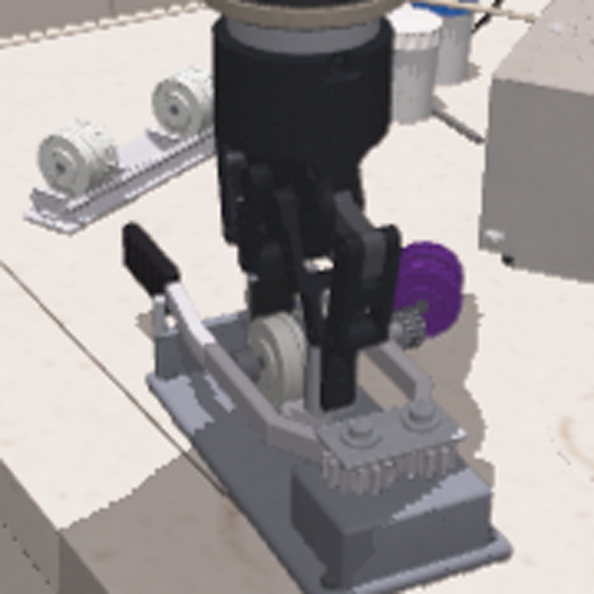

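The cassette lies free in the V with its gap still open, at about (417,290) in the zoom. I'll lift off.

Request:
drive_tool(
  series=[
    {"translation": [-1.0, 0, 0], "turn": 0, "grip": -0.3},
    {"translation": [-2.0, 0, 0], "turn": 0, "grip": -0.3},
    {"translation": [-2.5, 0, 0], "turn": 0, "grip": -0.3},
    {"translation": [-2.5, 0, 0], "turn": 0, "grip": -0.5},
    {"translation": [-2.0, 0, 0], "turn": 0, "grip": -1},
  ],
)

```text
time_s: 10.0
tool_pos: [0.451, 0.1192, 0.1341]
tcp_rot: [0.708, -0.041, -0.704, -0.037]
contact_force: [1.4, 1.0, -0.1]
finger_gap: 0.0767
```

```bash
python3 - <<'E'
from h import *
plan([.463,0.2209,.14],-0.109+3.14159)
print(manip.observe()['qpos'].round(2))
rows([.463,.2209,.14],-0.109-1e-3,12)
cap('wrist','w11')
im=cv2.imread('pics/w11.png');cv2.imwrite('pics/w11b.png',cv2.resize(im[130:330,110:500],None,fx=2,fy=2,interpolation=2))
E
```

```text
t 10.0 pos [0.451  0.1192 0.1341] psi -1.6808 tilt [-1.      0.0057 -0.0064] gap 0.0767 F [ 1.4  1.  -0.1]
 tool delta cm [ -0.65 -10.24  -0.09] norm 10.26 turn 1.57
[ 0.1   0.36 -0.6   2.03  0.29  0.82 -2.35]
[-0.05 -0.85 -0.01] -0.131
[-0.05 -0.84 -0.12] -0.131
[-0.05 -0.82 -0.23] -0.131
[-0.05 -0.79 -0.33] -0.131
[-0.05 -0.74 -0.43] -0.131
[-0.05 -0.67 -0.52] -0.131
[-0.05 -0.6  -0.61] -0.131
[-0.05 -0.51 -0.68] -0.131
[-0.05 -0.42 -0.74] -0.131
[-0.05 -0.32 -0.79] -0.131
[-0.05 -0.21 -0.83] -0.131
[-0.05 -0.1  -0.85] -0.131
```

View pics/w11b.png

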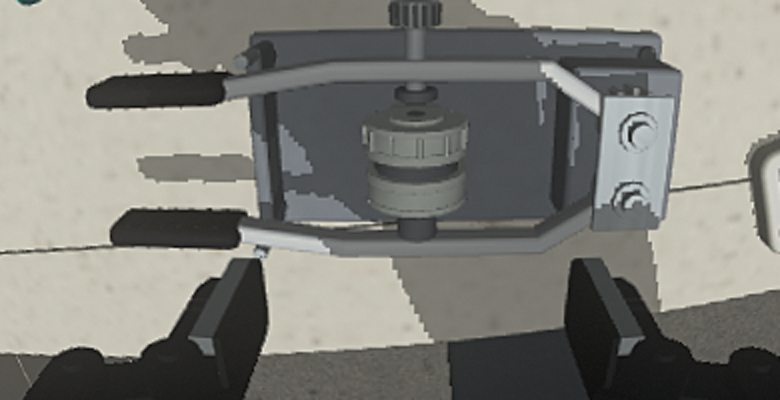

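Request:
drive_tool(
  series=[
    {"translation": [-0.05, -0.85, -0.01], "turn": -0.131, "grip": -1},
    {"translation": [-0.05, -0.84, -0.12], "turn": -0.131, "grip": -1},
    {"translation": [-0.05, -0.82, -0.23], "turn": -0.131, "grip": -1},
    {"translation": [-0.05, -0.8, -0.33], "turn": -0.131, "grip": -1},
    {"translation": [-0.05, -0.74, -0.43], "turn": -0.131, "grip": -1},
    {"translation": [-0.05, -0.67, -0.52], "turn": -0.131, "grip": -1},
    {"translation": [-0.05, -0.6, -0.61], "turn": -0.131, "grip": -1},
    {"translation": [-0.05, -0.51, -0.68], "turn": -0.131, "grip": -1},
    {"translation": [-0.05, -0.42, -0.74], "turn": -0.131, "grip": -1},
    {"translation": [-0.05, -0.32, -0.8], "turn": -0.131, "grip": -1},
    {"translation": [-0.05, -0.21, -0.83], "turn": -0.131, "grip": -1},
    {"translation": [-0.05, -0.1, -0.85], "turn": -0.131, "grip": -1},
  ],
)

```text
time_s: 11.25
tool_pos: [0.4624, 0.2241, 0.1515]
tcp_rot: [0.515, 0.481, -0.509, 0.494]
contact_force: [0.1, -0.3, -0.6]
finger_gap: 0.0852
```

```bash
python3 - <<'E'
from h import *
plan([.463,0.2209,.10],-0.109)
print(manip.observe()['qpos'].round(2))
cap('wrist','w12')
E
```

```text
t 11.25 pos [0.4624 0.2241 0.1515] psi -0.0488 tilt [-0.9998  0.018   0.0064] gap 0.0852 F [ 0.1 -0.3 -0.6]
 tool delta cm [ 5.16 -0.02  0.28] norm 5.16 turn 0.06
[ 0.15  0.53 -0.99  1.9   0.54  1.   -1.13]
```

View pics/w12.png

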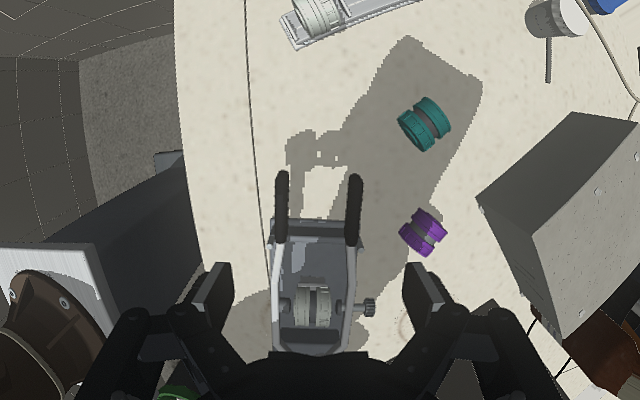

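The grips run (282,173)-(280,242) and (355,177)-(351,245), with the cassette at (313,305) visible behind the fingers. I'll measure the grip midline.

```bash
python3 - <<'E'
from h import *
im=cv2.imread('pics/w12.png');cv2.imwrite('pics/w12b.png',cv2.resize(im[160:260,255:385],None,fx=5,fy=5,interpolation=2))
E
```

```text
(no output)
```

View pics/w12b.png

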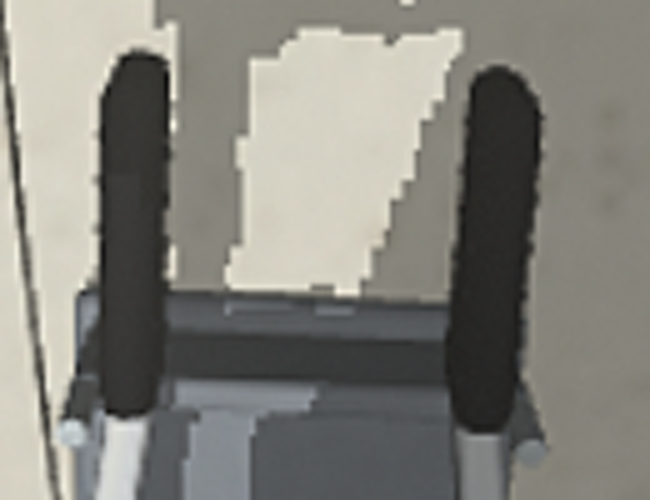

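```bash
python3 - <<'E'
from h import *
B=lambda u,v,z=.061: onz('w12',255+u/5,160+v/5,z)
# outer top edges: right (low x) outer left side ; left outer right side
for v in (120,260,390):
    ro={120:103,260:100,390:103}[v]; lo={120:541,260:530,390:518}[v]
    a,b=B(ro,v),B(lo,v); print(a.round(4),b.round(4),np.linalg.norm(a-b).round(4),'mid',((a+b)/2).round(4))
print('ends',B(135,55).round(4),B(130,415).round(4),B(500,70).round(4),B(485,430).round(4))
E
```

```text
[0.4315 0.2476 0.061 ] [0.4999 0.244  0.061 ] 0.0685 mid [0.4657 0.2458 0.061 ]
[0.4289 0.2245 0.061 ] [0.498  0.2207 0.061 ] 0.0692 mid [0.4634 0.2226 0.061 ]
[0.4271 0.2016 0.061 ] [0.496  0.1977 0.061 ] 0.069 mid [0.4616 0.1997 0.061 ]
ends [0.4373 0.2576 0.061 ] [0.4312 0.1968 0.061 ] [0.4935 0.2523 0.061 ] [0.4904 0.1906 0.061 ]
```

Request:
drive_tool(
  series=[
    {"translation": [1.5, 0.0, 0.1], "turn": 0.025, "grip": -1},
    {"translation": [2.0, 0.0, 0.05], "turn": 0.025, "grip": -1},
    {"translation": [1.5, 0.0, 0.0], "turn": 0, "grip": -1},
    {"translation": [0, 0, 0], "turn": 0, "grip": -1},
  ],
)

```text
time_s: 11.7
tool_pos: [0.4631, 0.2222, 0.0989]
tcp_rot: [0.529, 0.467, -0.522, 0.479]
contact_force: [-0.2, -0.6, -0.1]
finger_gap: 0.0853
```

```bash
python3 - <<'E'
from h import *
plan([.4635,0.223,.022],-0.1)
E
```

```text
t 11.7 pos [0.4631 0.2222 0.0989] psi -0.1052 tilt [-0.9998  0.0186  0.0048] gap 0.0853 F [-0.2 -0.6 -0.1]
 tool delta cm [ 7.69 -0.11 -0.12] norm 7.69 turn -0.005
```

Request:
drive_tool(
  series=[
    {"translation": [1.5, -0.1, -0.1], "turn": 0, "grip": -1},
    {"translation": [1.5, 0.0, 0], "turn": 0, "grip": -1},
    {"translation": [0.5, 0.0, 0.0], "turn": 0, "grip": -1},
    {"translation": [0, 0, 0], "turn": 0, "grip": -1},
  ],
)

```text
time_s: 12.1
tool_pos: [0.4628, 0.2225, 0.0611]
tcp_rot: [0.529, 0.466, -0.523, 0.478]
contact_force: [0.1, 0.4, 0.6]
finger_gap: 0.0854
```

```bash
python3 - <<'E'
from h import *
plan([.4635,0.223,.022],-0.1)
cap('wrist','w13')
E
```

```text
t 12.1 pos [0.4628 0.2225 0.0611] psi -0.1077 tilt [-0.9998  0.0183  0.0055] gap 0.0854 F [0.1 0.4 0.6]
 tool delta cm [ 3.91 -0.   -0.07] norm 3.91 turn -0.008
```

View pics/w13.png

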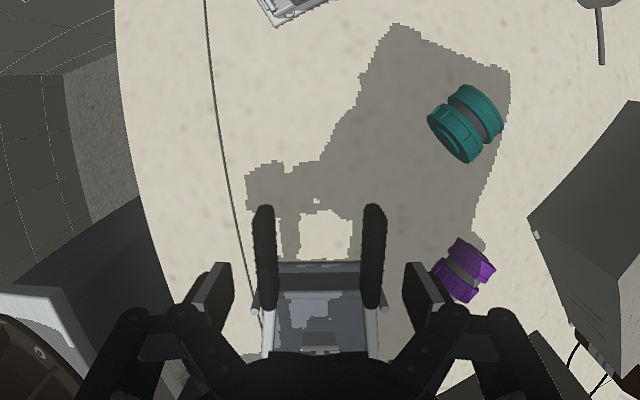

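```bash
python3 - <<'E'
from h import *
for u,v in [(434,268),(445,290),(455,240),(466,302)]: print(onz('w13',u,v,.03).round(3), onz('w13',u,v,.0).round(3))
E
```

```text
[0.539 0.193 0.03 ] [0.552 0.173 0.   ]
[0.55  0.172 0.03 ] [0.564 0.149 0.   ]
[0.554 0.212 0.03 ] [ 0.568  0.196 -0.   ]
[0.569 0.157 0.03 ] [0.587 0.131 0.   ]
```

Request:
drive_tool(
  series=[
    {"translation": [1.0, 0, -0.07], "turn": 0, "grip": -1},
    {"translation": [1.3, 0.0, 0], "turn": 0, "grip": -1},
    {"translation": [1.2, 0.0, 0.0], "turn": 0, "grip": -1},
    {"translation": [0.3, 0, 0], "turn": 0, "grip": -1},
  ],
)

```text
time_s: 12.55
tool_pos: [0.4646, 0.2236, 0.0214]
tcp_rot: [0.53, 0.466, -0.522, 0.479]
contact_force: [-0.3, -1.0, -0.3]
finger_gap: 0.0851
```

```bash
python3 - <<'E'
from h import *
plan([.4635,0.223,.022],-0.1)
cap('wrist','w14')
E
```

```text
t 12.55 pos [0.4646 0.2236 0.0214] psi -0.1083 tilt [-0.9998  0.0206  0.0039] gap 0.0851 F [-0.3 -1.  -0.3]
 tool delta cm [-0.06 -0.11  0.07] norm 0.14 turn -0.008
```

View pics/w14.png

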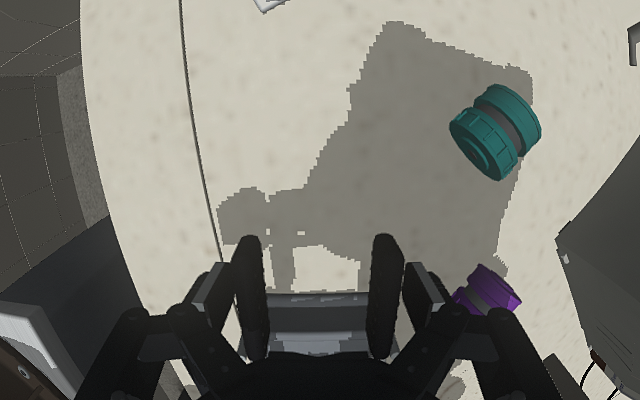

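The grips sit between the open pads. I'll close with the weakest force, a step at a time.

Request:
drive_tool(
  series=[
    {"translation": [0, -0.05, 0], "turn": 0, "grip": -0.65},
    {"translation": [0, 0, 0], "turn": 0, "grip": -0.6},
    {"translation": [0, 0, 0], "turn": 0, "grip": -0.55},
  ],
  squeeze=20,
)

```text
time_s: 12.9
tool_pos: [0.4646, 0.2239, 0.0217]
tcp_rot: [0.53, 0.466, -0.522, 0.479]
contact_force: [-0.5, 0.9, -0.8]
finger_gap: 0.0661
```

```bash
python3 - <<'E'
from h import *
plan([.4635,0.223,.022],-0.1)
E
```

```text
t 12.9 pos [0.4646 0.2239 0.0217] psi -0.1083 tilt [-0.9998  0.0211  0.0038] gap 0.0661 F [-0.5  0.9 -0.8]
 tool delta cm [-0.03 -0.1   0.1 ] norm 0.15 turn -0.008
```

Request:
drive_tool(
  series=[
    {"translation": [0, 0, 0], "turn": 0, "grip": -0.48},
    {"translation": [0, 0, 0], "turn": 0, "grip": -0.42},
    {"translation": [0, 0, 0], "turn": 0, "grip": -0.36},
    {"translation": [0, 0, 0], "turn": 0, "grip": -0.3},
    {"translation": [0, 0, 0], "turn": 0, "grip": -0.3},
  ],
)

```text
time_s: 13.4
tool_pos: [0.4647, 0.2243, 0.0229]
tcp_rot: [0.531, 0.466, -0.522, 0.479]
contact_force: [-1.0, -0.5, 1.5]
finger_gap: 0.0556
```

```bash
python3 - <<'E'
from h import *
plan([.4635,0.223,.022],-0.1)
cap('wrist','w15')
im=cv2.imread('pics/w15.png');cv2.imwrite('pics/w15b.png',cv2.resize(im[200:400,170:470],None,fx=2.6,fy=2.6,interpolation=2))
E
```

```text
t 13.4 pos [0.4647 0.2243 0.0229] psi -0.1083 tilt [-0.9997  0.0222  0.0031] gap 0.0556 F [-1.  -0.5  1.5]
 tool delta cm [ 0.08 -0.11  0.14] norm 0.19 turn -0.008
```

View pics/w15b.png

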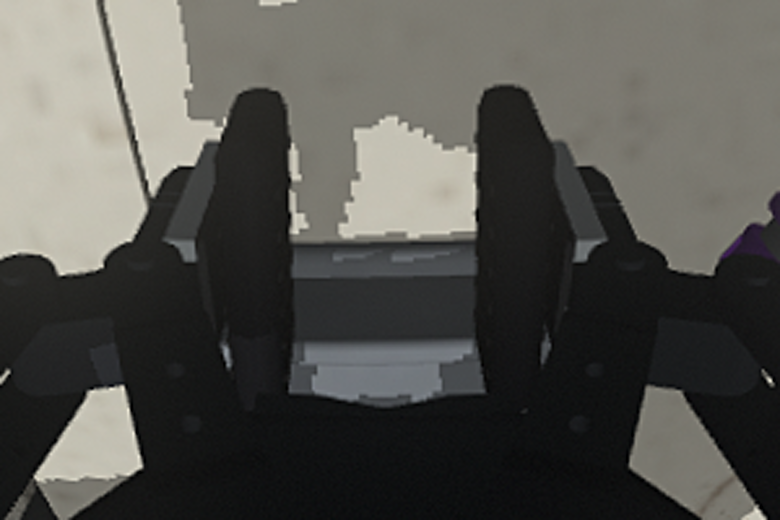

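Both pads are on the grips, which are moving in evenly. I'll keep closing in small steps and watch for a stall.

Request:
drive_tool(
  series=[
    {"translation": [0.05, -0.05, 0], "turn": 0, "grip": -0.26},
    {"translation": [0, 0, 0], "turn": 0, "grip": -0.22},
    {"translation": [0, 0, 0], "turn": 0, "grip": -0.18},
    {"translation": [0.05, 0, 0], "turn": 0, "grip": -0.16},
  ],
)

```text
time_s: 13.85
tool_pos: [0.4648, 0.2246, 0.0229]
tcp_rot: [0.531, 0.465, -0.522, 0.479]
contact_force: [-3.1, -2.4, 13.8]
finger_gap: 0.0496
```

```bash
python3 - <<'E'
from h import *
plan([.4635,0.223,.022],-0.1)
cap('side','s15')
im=cv2.imread('pics/s15.png');cv2.imwrite('pics/s15b.png',cv2.resize(im[170:320,240:400],None,fx=3.7,fy=3.7,interpolation=2))
E
```

```text
t 13.85 pos [0.4648 0.2246 0.0229] psi -0.1085 tilt [-0.9997  0.0239  0.0031] gap 0.0496 F [-3.1 -2.4 13.8]
 tool delta cm [ 0.09 -0.11  0.17] norm 0.22 turn -0.008
```

View pics/s15b.png

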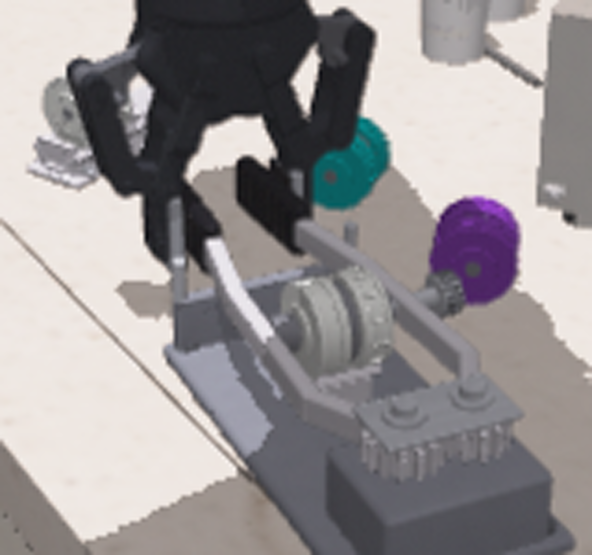

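The side view shows the cassette in the V with its gap still open and both pads about to touch. The vertical load of 14 N comes from the pads swinging forward as they close, so I'll ease the tool up as I close.

Request:
drive_tool(
  series=[
    {"translation": [-0.15, 0, 0], "turn": 0, "grip": -0.14},
    {"translation": [-0.05, 0, 0], "turn": 0, "grip": -0.12},
    {"translation": [-0.05, 0, 0], "turn": 0, "grip": -0.1},
    {"translation": [-0.05, 0, 0], "turn": 0, "grip": -0.1},
  ],
)

```text
time_s: 14.3
tool_pos: [0.4647, 0.2245, 0.0242]
tcp_rot: [0.531, 0.466, -0.522, 0.478]
contact_force: [3.2, 3.8, -13.7]
finger_gap: 0.0476
```

```bash
python3 - <<'E'
from h import *
plan([.4635,0.223,.022],-0.1)
E
```

```text
t 14.3 pos [0.4647 0.2245 0.0242] psi -0.1086 tilt [-0.9998  0.0222  0.0021] gap 0.0476 F [  3.2   3.8 -13.7]
 tool delta cm [ 0.22 -0.11  0.16] norm 0.29 turn -0.009
```

Request:
drive_tool(
  series=[
    {"translation": [0.08, 0, 0], "turn": 0, "grip": -0.08},
    {"translation": [0, 0, 0], "turn": 0, "grip": -0.06},
    {"translation": [0, 0, 0], "turn": 0, "grip": -0.04},
  ],
)

```text
time_s: 14.6
tool_pos: [0.4647, 0.2246, 0.0243]
tcp_rot: [0.531, 0.465, -0.522, 0.479]
contact_force: [1.4, 0.1, 0.1]
finger_gap: 0.0452
```

```bash
python3 - <<'E'
from h import *
plan([.4635,0.223,.022],-0.1)
cap('side','s16')
im=cv2.imread('pics/s16.png');cv2.imwrite('pics/s16b.png',cv2.resize(im[170:320,240:400],None,fx=3.7,fy=3.7,interpolation=2))
E
```

```text
t 14.6 pos [0.4647 0.2246 0.0243] psi -0.1086 tilt [-0.9997  0.023   0.0028] gap 0.0452 F [1.4 0.1 0.1]
 tool delta cm [ 0.23 -0.11  0.17] norm 0.31 turn -0.009
```

View pics/s16b.png

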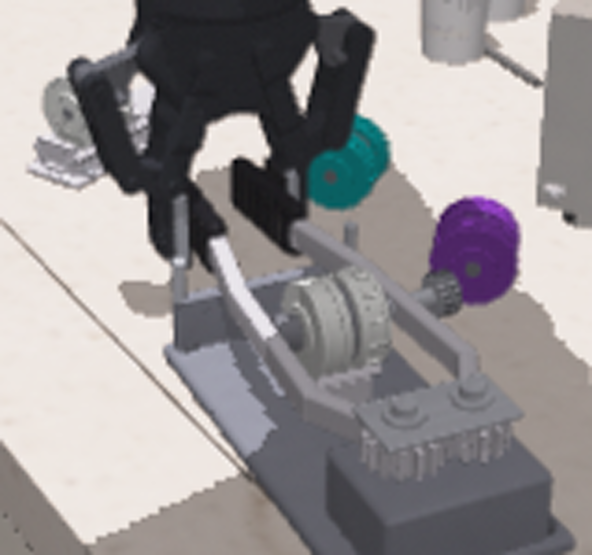

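The gap at (350,315) in the zoom is narrower, so the cap is being pushed in, and the load is balanced. I'll continue.

Request:
drive_tool(
  series=[
    {"translation": [-0.02, 0, 0], "turn": 0, "grip": -0.02},
    {"translation": [0, 0, 0], "turn": 0, "grip": 0.0},
    {"translation": [0, 0, 0], "turn": 0, "grip": 0.0},
  ],
)

```text
time_s: 14.95
tool_pos: [0.4647, 0.2247, 0.0248]
tcp_rot: [0.531, 0.465, -0.522, 0.479]
contact_force: [1.4, 1.2, -2.2]
finger_gap: 0.0428
```

```bash
python3 - <<'E'
from h import *
plan([.4635,0.223,.022],-0.1)
E
```

```text
t 14.95 pos [0.4647 0.2247 0.0248] psi -0.1084 tilt [-0.9997  0.0233  0.0029] gap 0.0428 F [ 1.4  1.2 -2.2]
 tool delta cm [ 0.27 -0.11  0.18] norm 0.34 turn -0.008
```

Request:
drive_tool(
  series=[
    {"translation": [0, 0, 0], "turn": 0, "grip": 0.02},
    {"translation": [0, 0, 0], "turn": 0, "grip": 0.04},
    {"translation": [0, 0, 0], "turn": 0, "grip": 0.04},
  ],
)

```text
time_s: 15.25
tool_pos: [0.4647, 0.2247, 0.025]
tcp_rot: [0.531, 0.465, -0.522, 0.479]
contact_force: [-0.2, 0.6, -2.0]
finger_gap: 0.0412
```

```bash
python3 - <<'E'
from h import *
plan([.4635,0.223,.022],-0.1)
cap('side','s17')
im=cv2.imread('pics/s17.png');cv2.imwrite('pics/s17b.png',cv2.resize(im[170:320,240:400],None,fx=3.7,fy=3.7,interpolation=2))
E
```

```text
t 15.25 pos [0.4647 0.2247 0.025 ] psi -0.1083 tilt [-0.9997  0.0235  0.003 ] gap 0.0412 F [-0.2  0.6 -2. ]
 tool delta cm [ 0.29 -0.11  0.18] norm 0.36 turn -0.008
```

View pics/s17b.png

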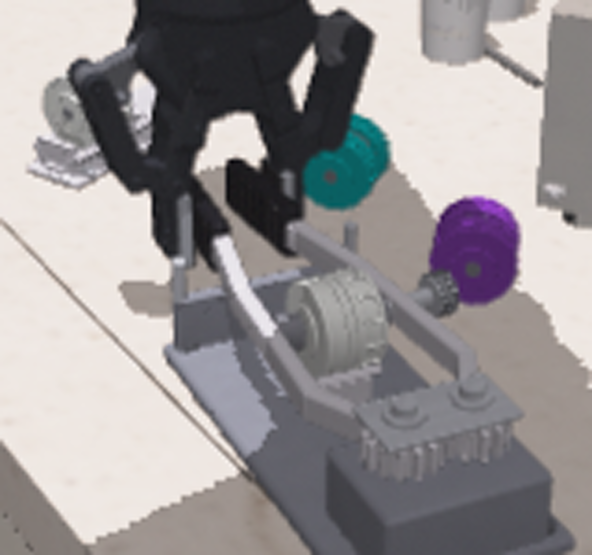

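The gap has closed at (345,320) in the zoom, so it snapped with a 20 N limit. I'll take up the slack until the fingers stall, then hold.

Request:
drive_tool(
  series=[
    {"translation": [0, 0, 0], "turn": 0, "grip": 0.06},
    {"translation": [0, 0, 0], "turn": 0, "grip": 0.08},
    {"translation": [0, 0, 0], "turn": 0, "grip": 0.08},
  ],
)

```text
time_s: 15.6
tool_pos: [0.4647, 0.2247, 0.0251]
tcp_rot: [0.531, 0.465, -0.522, 0.479]
contact_force: [0.5, 0.6, -0.0]
finger_gap: 0.0396
```

```bash
python3 - <<'E'
from h import *
plan([.4635,0.223,.022],-0.1)
E
```

```text
t 15.6 pos [0.4647 0.2247 0.0251] psi -0.1084 tilt [-0.9997  0.0236  0.003 ] gap 0.0396 F [ 0.5  0.6 -0. ]
 tool delta cm [ 0.31 -0.11  0.18] norm 0.38 turn -0.008
```

Request:
drive_tool(
  series=[
    {"translation": [0, 0, 0], "turn": 0, "grip": 0.1},
    {"translation": [0, 0, 0], "turn": 0, "grip": 0.12},
    {"translation": [0, 0, 0], "turn": 0, "grip": 0.14},
    {"translation": [0, 0, 0], "turn": 0, "grip": 0.14},
  ],
)

```text
time_s: 16.0
tool_pos: [0.4647, 0.2248, 0.0254]
tcp_rot: [0.531, 0.465, -0.522, 0.479]
contact_force: [0.7, -0.0, 1.5]
finger_gap: 0.0371
```

```bash
python3 - <<'E'
from h import *
plan([.4635,0.223,.022],-0.1)
E
```

```text
t 16.0 pos [0.4647 0.2248 0.0254] psi -0.1085 tilt [-0.9997  0.0238  0.0031] gap 0.0371 F [ 0.7 -0.   1.5]
 tool delta cm [ 0.34 -0.11  0.19] norm 0.4 turn -0.008
```

Request:
drive_tool(
  series=[
    {"translation": [0, 0, 0], "turn": 0, "grip": 0.16},
    {"translation": [0, 0, 0], "turn": 0, "grip": 0.18},
    {"translation": [0, 0, 0], "turn": 0, "grip": 0.2},
    {"translation": [0, 0, 0], "turn": 0, "grip": 0.2},
  ],
)

```text
time_s: 16.4
tool_pos: [0.4648, 0.2248, 0.0254]
tcp_rot: [0.531, 0.465, -0.522, 0.479]
contact_force: [1.2, 0.5, 3.1]
finger_gap: 0.0369
```

```bash
python3 - <<'E'
from h import *
plan([.4635,0.223,.022],-0.1)
cap('side','s18')
im=cv2.imread('pics/s18.png');cv2.imwrite('pics/s18b.png',cv2.resize(im[170:320,240:400],None,fx=3.7,fy=3.7,interpolation=2))
E
```

```text
t 16.4 pos [0.4648 0.2248 0.0254] psi -0.1086 tilt [-0.9997  0.0239  0.0031] gap 0.0369 F [1.2 0.5 3.1]
 tool delta cm [ 0.34 -0.12  0.19] norm 0.41 turn -0.009
```

View pics/s18b.png

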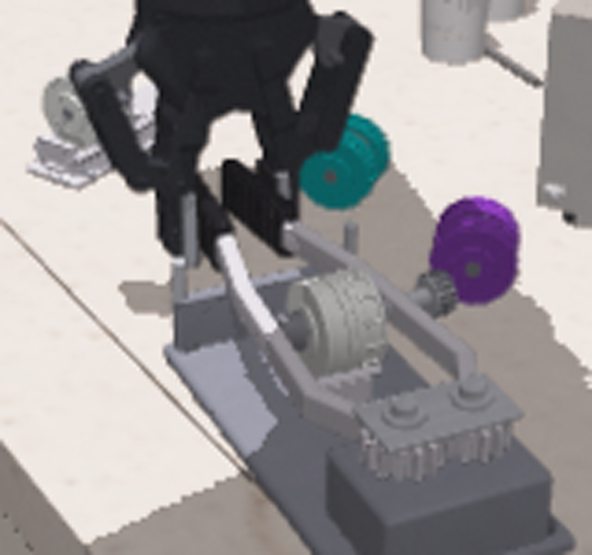

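The fingers are stalled at 36.9 mm (34 mm commanded), so the cassette is firmly held. I'll raise the limit slightly to 23 N and hold for over a second.

Request:
drive_tool(
  series=[
    {"translation": [0, 0, 0], "turn": 0, "grip": 0.22},
    {"translation": [0, 0, 0], "turn": 0, "grip": 0.25},
    {"translation": [0, 0, 0], "turn": 0, "grip": 0.28},
    {"translation": [0, 0, 0], "turn": 0, "grip": 0.28},
    {"translation": [0, 0, 0], "turn": 0, "grip": 0.28},
    {"translation": [0, 0, 0], "turn": 0, "grip": 0.28},
    {"translation": [0, 0, 0], "turn": 0, "grip": 0.28},
    {"translation": [0, 0, 0], "turn": 0, "grip": 0.28},
    {"translation": [0, 0, 0], "turn": 0, "grip": 0.28},
    {"translation": [0, 0, 0], "turn": 0, "grip": 0.28},
    {"translation": [0, 0, 0], "turn": 0, "grip": 0.28},
    {"translation": [0, 0, 0], "turn": 0, "grip": 0.28},
  ],
  squeeze=23,
)

```text
time_s: 17.65
tool_pos: [0.4648, 0.2248, 0.0255]
tcp_rot: [0.531, 0.465, -0.522, 0.479]
contact_force: [0.4, -0.6, 2.8]
finger_gap: 0.0364
```

```bash
python3 - <<'E'
from h import *
plan([.4635,0.223,.022],-0.1)
E
```

```text
t 17.65 pos [0.4648 0.2248 0.0255] psi -0.1086 tilt [-0.9997  0.0239  0.0031] gap 0.0364 F [ 0.4 -0.6  2.8]
 tool delta cm [ 0.35 -0.11  0.19] norm 0.41 turn -0.009
```

Request:
drive_tool(
  series=[
    {"translation": [0, 0, 0], "turn": 0, "grip": 0.28},
    {"translation": [0, 0, 0], "turn": 0, "grip": 0.28},
    {"translation": [0, 0, 0], "turn": 0, "grip": 0.28},
    {"translation": [0, 0, 0], "turn": 0, "grip": 0.28},
    {"translation": [0, 0, 0], "turn": 0, "grip": 0.28},
    {"translation": [0, 0, 0], "turn": 0, "grip": 0.28},
  ],
  squeeze=25,
)

```text
time_s: 18.25
tool_pos: [0.4647, 0.2248, 0.0255]
tcp_rot: [0.531, 0.465, -0.522, 0.479]
contact_force: [0.8, -0.8, 2.5]
finger_gap: 0.0361
```

Request:
drive_tool(
  series=[
    {"translation": [0, 0, 0], "turn": 0, "grip": 0.15},
    {"translation": [0, 0, 0], "turn": 0, "grip": 0.05},
    {"translation": [0, 0, 0], "turn": 0, "grip": -0.05},
    {"translation": [0, 0, 0], "turn": 0, "grip": -0.15},
    {"translation": [0, 0, 0], "turn": 0, "grip": -0.25},
    {"translation": [0, 0, 0], "turn": 0, "grip": -0.35},
    {"translation": [0, 0, 0], "turn": 0, "grip": -0.5},
    {"translation": [0, 0, 0], "turn": 0, "grip": -0.7},
    {"translation": [0, 0, 0], "turn": 0, "grip": -1},
    {"translation": [0, 0, 0], "turn": 0, "grip": -1},
  ],
)

```text
time_s: 19.25
tool_pos: [0.4643, 0.2241, 0.0245]
tcp_rot: [0.531, 0.465, -0.522, 0.479]
contact_force: [0.3, 0.0, -0.2]
finger_gap: 0.0852
```

```bash
python3 - <<'E'
from h import *
plan([.4635,0.223,.022],-0.1)
cap('side','s19');cap('wrist','w19')
im=cv2.imread('pics/s19.png');cv2.imwrite('pics/s19b.png',cv2.resize(im[170:320,240:400],None,fx=3.7,fy=3.7,interpolation=2))
E
```

```text
t 19.25 pos [0.4643 0.2241 0.0245] psi -0.1087 tilt [-0.9997  0.0225  0.0039] gap 0.0852 F [ 0.3  0.  -0.2]
 tool delta cm [ 0.25 -0.07  0.11] norm 0.28 turn -0.009
```

View pics/s19b.png

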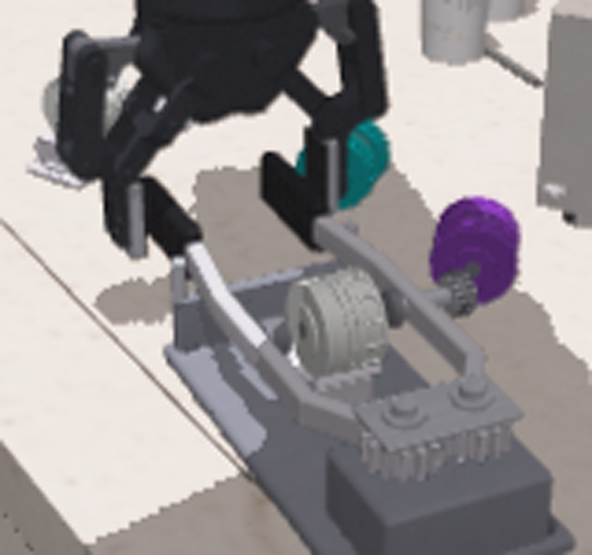

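View pics/w19.png

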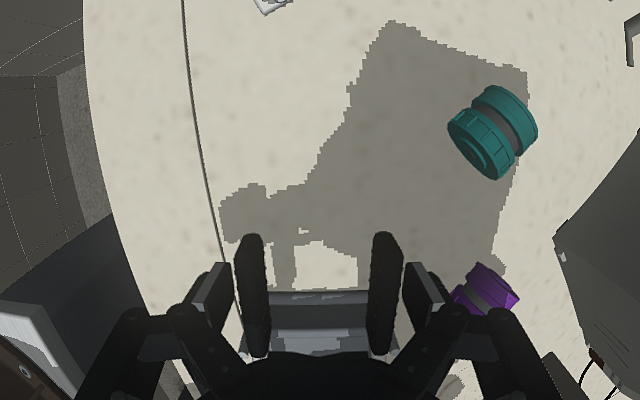

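The handles sprang open and the cassette is shut in the saddle, at (340,325) in the zoom. I'll go straight up, then turn back towards the saddle.

Request:
drive_tool(
  series=[
    {"translation": [-1.5, 0, 0], "turn": 0, "grip": -1},
    {"translation": [-2.5, 0, 0], "turn": 0, "grip": -1},
    {"translation": [-2.5, 0, 0], "turn": 0, "grip": -1},
    {"translation": [-2.5, 0, 0], "turn": 0, "grip": -1},
    {"translation": [-2.0, 0, 0], "turn": 0, "grip": -1},
  ],
)

```text
time_s: 19.85
tool_pos: [0.4594, 0.2248, 0.1398]
tcp_rot: [0.528, 0.467, -0.523, 0.479]
contact_force: [1.0, 0.5, 0.3]
finger_gap: 0.0854
```

```bash
python3 - <<'E'
from h import *
plan([.445,0.1193,.14],-1.679)
rows([.445,.1193,.14],-1.679,12)
E
```

```text
t 19.85 pos [0.4594 0.2248 0.1398] psi -0.1057 tilt [-0.9998  0.0177  0.0058] gap 0.0854 F [1.  0.5 0.3]
 tool delta cm [ 0.03 -0.32 10.64] norm 10.65 turn -1.568
[ 0.   -0.03  0.89] -0.131
[ 0.   -0.14  0.88] -0.131
[ 0.   -0.25  0.85] -0.131
[ 0.   -0.36  0.81] -0.131
[ 0.   -0.47  0.76] -0.131
[ 0.   -0.56  0.69] -0.131
[ 0.   -0.65  0.61] -0.131
[ 0.   -0.72  0.52] -0.131
[ 0.   -0.78  0.42] -0.131
[ 0.   -0.83  0.32] -0.131
[ 0.   -0.86  0.21] -0.131
[ 0.   -0.88  0.09] -0.131
```

Request:
drive_tool(
  series=[
    {"translation": [0, -0.03, 0.89], "turn": 0.131, "grip": -1},
    {"translation": [0, 0.09, 0.88], "turn": 0.131, "grip": -1},
    {"translation": [0, 0.2, 0.86], "turn": 0.131, "grip": -1},
    {"translation": [0, 0.32, 0.83], "turn": 0.131, "grip": -1},
    {"translation": [0, 0.42, 0.78], "turn": 0.131, "grip": -1},
    {"translation": [0, 0.52, 0.72], "turn": 0.131, "grip": -1},
    {"translation": [0, 0.61, 0.64], "turn": 0.131, "grip": -1},
    {"translation": [0, 0.69, 0.55], "turn": 0.131, "grip": -1},
    {"translation": [0, 0.76, 0.45], "turn": 0.131, "grip": -1},
    {"translation": [0, 0.81, 0.34], "turn": 0.131, "grip": -1},
    {"translation": [0, 0.85, 0.22], "turn": 0.131, "grip": -1},
    {"translation": [0, 0.88, 0.1], "turn": 0.131, "grip": -1},
  ],
)

```text
time_s: 21.05
tool_pos: [0.4424, 0.1239, 0.1569]
tcp_rot: [0.715, -0.054, -0.694, -0.058]
contact_force: [-0.2, 0.8, -0.4]
finger_gap: 0.0856
```

```bash
python3 - <<'E'
from h import *
plan([.445,0.1193,.14],-1.679)
cap('wrist','w20')
im=cv2.imread('pics/w20.png');cv2.imwrite('pics/w20b.png',cv2.resize(im[110:310,130:460],None,fx=2.4,fy=2.4,interpolation=2))
E
```

```text
t 21.05 pos [0.4424 0.1239 0.1569] psi -1.7295 tilt [-0.9995 -0.0082 -0.029 ] gap 0.0856 F [-0.2  0.8 -0.4]
 tool delta cm [ 1.7   0.43 -0.28] norm 1.78 turn -0.05
```

View pics/w20b.png

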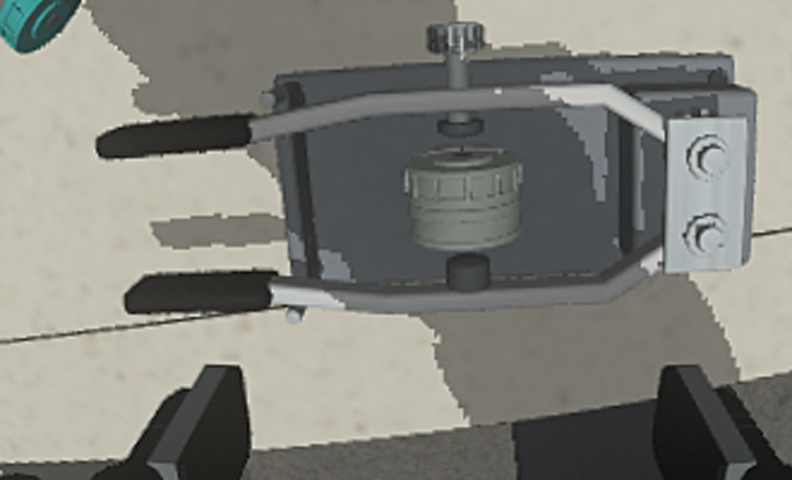

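The cassette is shut, spanning columns 408-522 and rows 148-250 in the zoom, with the handles open and clear of it. I'll compute its position.

```bash
python3 - <<'E'
from h import *
im=cv2.imread('pics/w20.png');cv2.imwrite('pics/w20c.png',cv2.resize(im[160:225,290:360],None,fx=8,fy=8,interpolation=2))
B=lambda u,v,z: onz('w20',130+u/2.4,110+v/2.4,z)
for l,r,v in [(404,523,182),(411,521,225)]:
    o,a=ray('w20',130+l/2.4,110+v/2.4);_,b=ray('w20',130+r/2.4,110+v/2.4);m=a+b;p=o+m*(.048-o[2])/m[2];print(p.round(4),np.linalg.norm(p-o)*np.sin(np.arccos(a@b)/2))
for v in (165,170,175,245,250): print(v,B(465,v,.068).round(4))
E
```

```text
[0.4585 0.1189 0.048 ] 0.020848079305482544
[0.4428 0.1205 0.048 ] 0.019587829480154563
165 [0.4686 0.117  0.068 ]
170 [0.467  0.1173 0.068 ]
175 [0.4654 0.1175 0.068 ]
245 [0.4419 0.1212 0.068 ]
250 [0.4402 0.1214 0.068 ]
```

View pics/w20c.png

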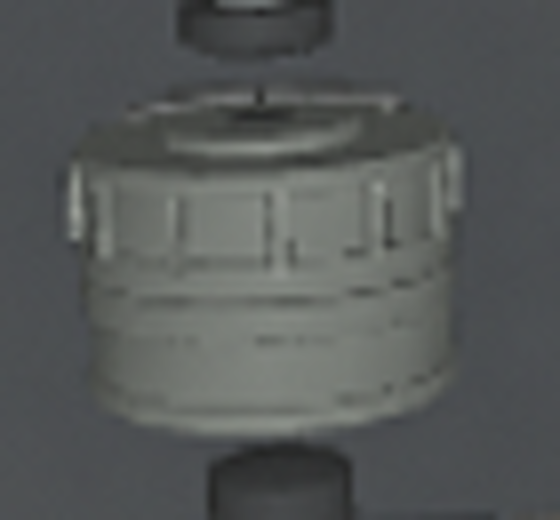

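```bash
python3 - <<'E'
from h import *
plan([.4535,0.1193,.10],-1.679)
rows([.4535,0.1193,.10],-1.679,3)
E
```

```text
t 21.1 pos [0.4422 0.1224 0.1569] psi -1.7388 tilt [-0.9996 -0.0074 -0.0288] gap 0.085 F [-0.4 -1.9 -0.4]
 tool delta cm [ 5.72  0.16 -1.  ] norm 5.81 turn -0.06
[ 1.91  0.05 -0.33] -0.02
[ 1.91  0.06 -0.33] -0.02
[ 1.91  0.07 -0.33] -0.02
```

Request:
drive_tool(
  series=[
    {"translation": [1.5, 0.05, -0.33], "turn": -0.02, "grip": -1},
    {"translation": [1.9, 0.05, -0.33], "turn": -0.02, "grip": -0.6},
    {"translation": [1.5, 0.05, -0.33], "turn": -0.02, "grip": -0.35},
    {"translation": [0.5, 0, 0], "turn": 0, "grip": -0.35},
    {"translation": [0, 0, 0], "turn": 0, "grip": -0.35},
  ],
)

```text
time_s: 21.6
tool_pos: [0.4545, 0.1217, 0.1053]
tcp_rot: [0.718, -0.031, -0.694, -0.036]
contact_force: [0.5, -0.5, -0.5]
finger_gap: 0.0573
```

```bash
python3 - <<'E'
from h import *
plan([.4535,0.1193,.032],-1.679)
cap('wrist','w21')
im=cv2.imread('pics/w21.png');cv2.imwrite('pics/w21b.png',cv2.resize(im[130:330,130:500],None,fx=2.1,fy=2.1,interpolation=2))
E
```

```text
t 21.6 pos [0.4545 0.1217 0.1053] psi -1.666 tilt [-0.9994 -0.0079 -0.0336] gap 0.0573 F [ 0.5 -0.5 -0.5]
 tool delta cm [7.33 0.3  0.32] norm 7.34 turn 0.013
```

View pics/w21b.png

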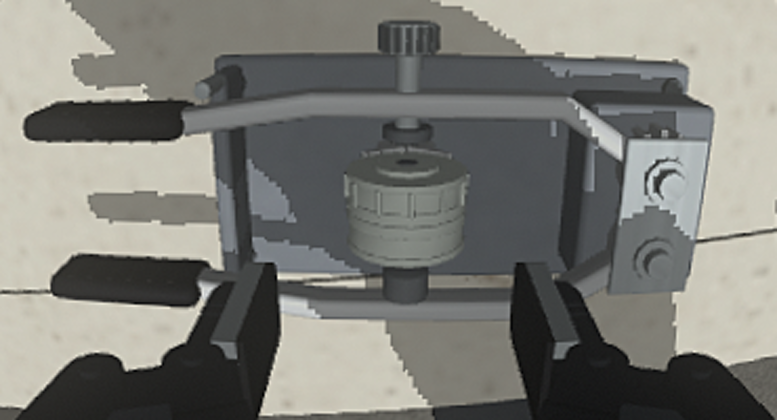

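Request:
drive_tool(
  series=[
    {"translation": [1.5, 0.15, 0.15], "turn": 0.013, "grip": -0.35},
    {"translation": [1.8, 0.15, 0.15], "turn": 0, "grip": -0.35},
    {"translation": [1.5, 0, 0], "turn": 0, "grip": -0.35},
    {"translation": [0, 0, 0], "turn": 0, "grip": -0.35},
  ],
)

```text
time_s: 22.05
tool_pos: [0.4548, 0.1208, 0.0594]
tcp_rot: [0.72, -0.035, -0.692, -0.041]
contact_force: [-0.7, 0.3, 0.3]
finger_gap: 0.0575
```

```bash
python3 - <<'E'
from h import *
plan([.4535,0.1193,.032],-1.679)
cap('wrist','w22')
im=cv2.imread('pics/w22.png');cv2.imwrite('pics/w22b.png',cv2.resize(im[150:350,130:500],None,fx=2.1,fy=2.1,interpolation=2))
E
```

```text
t 22.05 pos [0.4548 0.1208 0.0594] psi -1.6784 tilt [-0.9992 -0.0105 -0.0385] gap 0.0575 F [-0.7  0.3  0.3]
 tool delta cm [2.73 0.19 0.22] norm 2.75 turn 0.001
```

View pics/w22b.png

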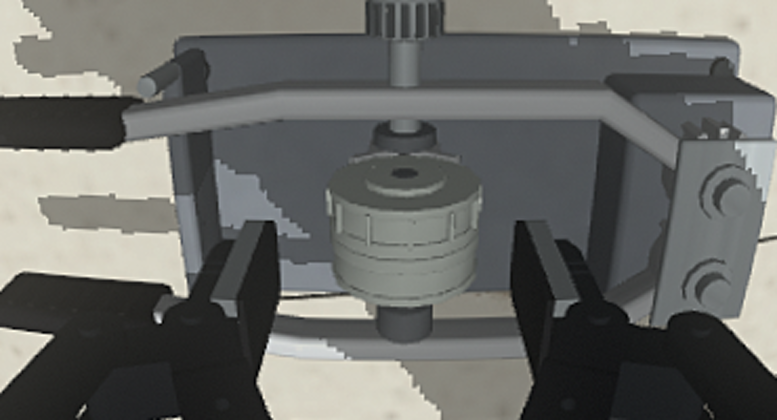

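Request:
drive_tool(
  series=[
    {"translation": [0.9, 0.19, 0.2], "turn": 0, "grip": -0.35},
    {"translation": [0.9, 0, 0], "turn": 0, "grip": -0.35},
    {"translation": [0.6, 0, 0], "turn": 0, "grip": -0.35},
  ],
)

```text
time_s: 22.4
tool_pos: [0.4558, 0.1203, 0.0374]
tcp_rot: [0.722, -0.034, -0.69, -0.042]
contact_force: [0.4, 0.8, -0.0]
finger_gap: 0.0579
```

```bash
python3 - <<'E'
from h import *
plan([.4535,0.1193,.032],-1.679)
cap('wrist','w23')
im=cv2.imread('pics/w23.png');cv2.imwrite('pics/w23b.png',cv2.resize(im[170:370,130:500],None,fx=2.1,fy=2.1,interpolation=2))
E
```

```text
t 22.4 pos [0.4558 0.1203 0.0374] psi -1.6783 tilt [-0.999  -0.0128 -0.0439] gap 0.0579 F [ 0.4  0.8 -0. ]
 tool delta cm [0.53 0.13 0.25] norm 0.59 turn 0.001
```

View pics/w23b.png

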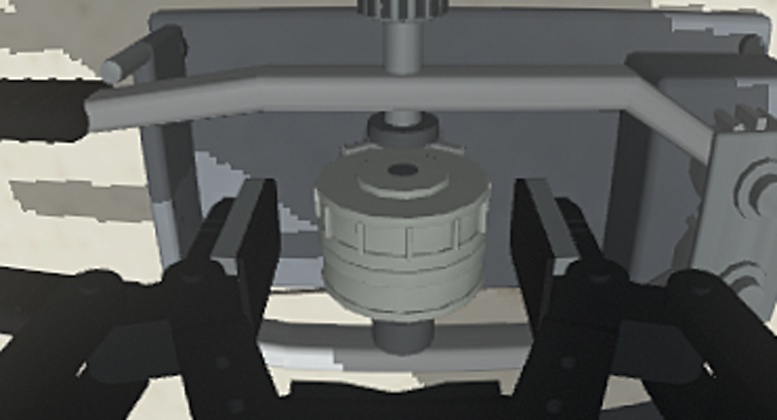

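Request:
drive_tool(
  series=[
    {"translation": [0.5, 0.18, 0.25], "turn": 0, "grip": -0.35},
    {"translation": [0.05, 0, 0], "turn": 0, "grip": -0.2},
    {"translation": [0.0, 0, 0], "turn": 0, "grip": -0.05},
    {"translation": [0, 0, 0], "turn": 0, "grip": 0.1},
    {"translation": [0, 0, 0], "turn": 0, "grip": 0.4},
    {"translation": [0, 0, 0], "turn": 0, "grip": 0.4},
    {"translation": [0, 0, 0], "turn": 0, "grip": 0.4},
  ],
)

```text
time_s: 23.15
tool_pos: [0.4528, 0.1188, 0.0308]
tcp_rot: [0.721, -0.034, -0.691, -0.042]
contact_force: [0.2, 0.3, -0.6]
finger_gap: 0.0391
```

```bash
python3 - <<'E'
from h import *
plan([.4535,0.1193,.032],-1.679)
E
```

```text
t 23.15 pos [0.4528 0.1188 0.0308] psi -1.6778 tilt [-0.999  -0.0125 -0.043 ] gap 0.0391 F [ 0.2  0.3 -0.6]
 tool delta cm [-0.12 -0.06 -0.07] norm 0.15 turn 0.001
```

Gripped at 39.1 mm. I'll lift straight up.

Request:
drive_tool(
  series=[
    {"translation": [-1.0, 0, 0.04], "turn": 0, "grip": 0.4},
    {"translation": [-2.0, 0, 0.08], "turn": 0, "grip": 0.4},
    {"translation": [-2.5, 0, 0.1], "turn": 0, "grip": 0.4},
    {"translation": [-2.5, 0, 0.1], "turn": 0, "grip": 0.4},
    {"translation": [-2.5, 0, 0.1], "turn": 0, "grip": 0.4},
    {"translation": [-1.0, 0, 0], "turn": 0, "grip": 0.4},
  ],
)

```text
time_s: 23.75
tool_pos: [0.4412, 0.1182, 0.151]
tcp_rot: [0.72, -0.034, -0.692, -0.041]
contact_force: [0.5, 0.7, -0.4]
finger_gap: 0.0393
```

```bash
python3 - <<'E'
from h import *
plan([.505,0.400,.15],-1.164)
rows([.505,0.400,.15],-1.164,8)
cap('side','s24')
im=cv2.imread('pics/s24.png');cv2.imwrite('pics/s24b.png',cv2.resize(im[110:320,230:420],None,fx=2.8,fy=2.8,interpolation=2))
E
```

```text
t 23.75 pos [0.4412 0.1182 0.151 ] psi -1.6764 tilt [-0.9992 -0.0112 -0.0388] gap 0.0393 F [ 0.5  0.7 -0.4]
 tool delta cm [  0.55 -28.69  -3.35] norm 28.89 turn -0.512
[ 0.07 -3.59 -0.42] -0.064
[ 0.07 -3.55 -0.65] -0.064
[ 0.07 -3.5  -0.87] -0.064
[ 0.07 -3.44 -1.1 ] -0.064
[ 0.07 -3.36 -1.31] -0.064
[ 0.07 -3.27 -1.53] -0.064
[ 0.07 -3.17 -1.73] -0.064
[ 0.07 -3.05 -1.93] -0.064
```

View pics/s24b.png

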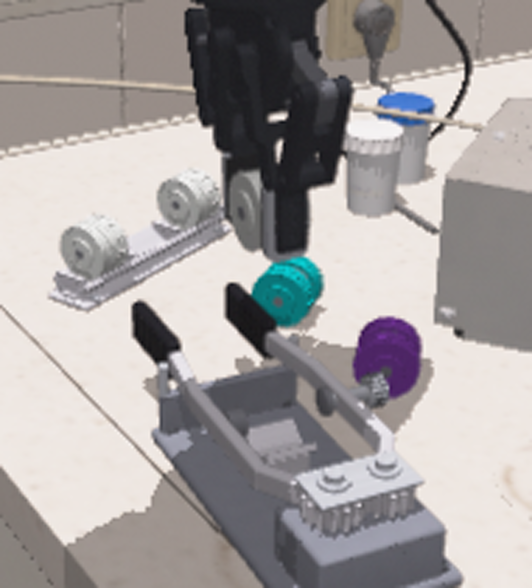

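The cassette is held, at (250,210) in the zoom, with the saddle empty and the handles open. Next is the rack.

Request:
drive_tool(
  series=[
    {"translation": [0.0, -3.6, -0.4], "turn": -0.064, "grip": 0.4},
    {"translation": [0.0, -3.55, -0.65], "turn": -0.064, "grip": 0.4},
    {"translation": [0, -3.5, -0.9], "turn": -0.064, "grip": 0.4},
    {"translation": [0, -3.45, -1.1], "turn": -0.064, "grip": 0.4},
    {"translation": [0, -3.4, -1.3], "turn": -0.064, "grip": 0.4},
    {"translation": [0, -3.3, -1.5], "turn": -0.064, "grip": 0.4},
    {"translation": [0, -3.2, -1.7], "turn": -0.064, "grip": 0.4},
    {"translation": [0, -2.8, -1.9], "turn": -0.064, "grip": 0.4},
    {"translation": [0, 0, 0], "turn": 0, "grip": 0.4},
    {"translation": [0, 0, 0], "turn": 0, "grip": 0.4},
  ],
)

```text
time_s: 24.8
tool_pos: [0.5048, 0.4037, 0.1445]
tcp_rot: [0.703, 0.144, -0.68, 0.15]
contact_force: [-0.8, -1.1, -1.1]
finger_gap: 0.039
```

```bash
python3 - <<'E'
from h import *
plan([.516,0.406,.10],-1.164)
cap('wrist','w25')
E
```

```text
t 24.8 pos [0.5048 0.4037 0.1445] psi -1.1523 tilt [-0.9994  0.0161 -0.0295] gap 0.039 F [-0.8 -1.1 -1.1]
 tool delta cm [ 4.49  0.18 -0.99] norm 4.6 turn 0.012
```

View pics/w25.png

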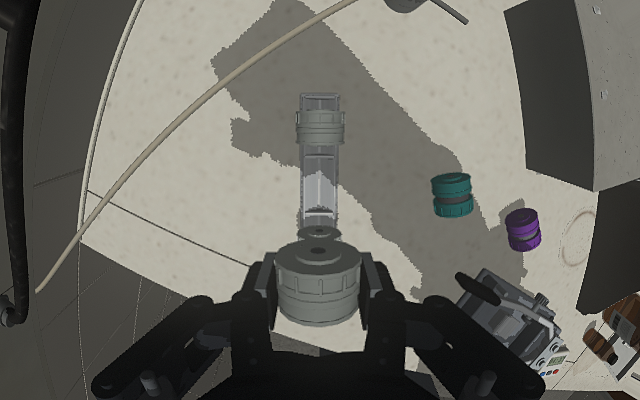

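The far finished cassette is at (320,127), and the middle pocket's dividers are visible near (320,157) and (319,211). I'll measure the pocket centre and where the cassette sits in the hand.

```bash
python3 - <<'E'
from h import *
im=cv2.imread('pics/w25.png');cv2.imwrite('pics/w25b.png',cv2.resize(im[85:335,260:380],None,fx=2.4*1.9,fy=2.3,interpolation=2))
E
```

```text
(no output)
```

View pics/w25b.png

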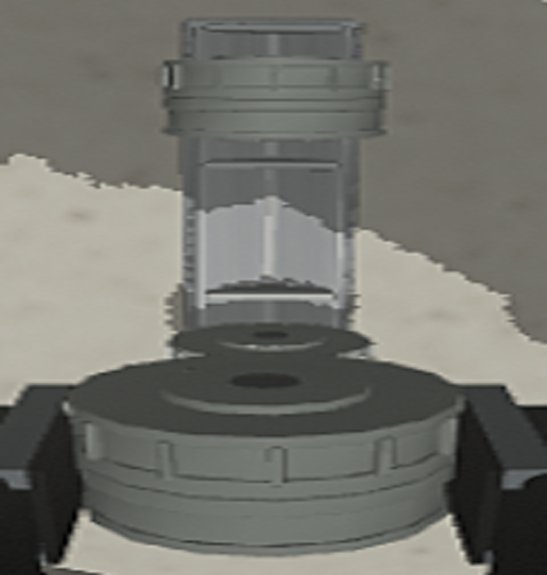

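```bash
python3 - <<'E'
from h import *
B=lambda u,v,z: onz('w25',260+u/4.56,85+v/2.3,z)
a=B(271,164,.022);b=B(268,292,.022);c=B(268,299,.022);print('dividers',a.round(4),b.round(4),c.round(4),'mid',((a+b)/2).round(4),np.linalg.norm(a-b))
for l,r,v in [(182,362,160),(180,355,290)]: print('edges mid',((B(l,v,.018)+B(r,v,.018))/2).round(4))
print('far end',B(272,20,.018).round(4))
d=json.load(open('pics/w25.json'));Rt=Ro.from_quat(d['tcp_rot']).as_matrix();tp=np.array(d['tool_pos'])
for v in (436,550):
    o,r=ray('w25',260+265/4.56,85+v/2.3); o=Rt.T@(o-tp); r=Rt.T@r; 
    for h in (.015,.018): print(v,h,(o+r*(-(h+.02)-o[0])/r[0]).round(4))
E
```

```text
dividers [0.5428 0.4186 0.022 ] [0.4962 0.3985 0.022 ] [0.4935 0.3973 0.022 ] mid [0.5195 0.4085 0.022 ] 0.050757477451368445
edges mid [0.5439 0.4188 0.018 ]
edges mid [0.4957 0.3983 0.018 ]
far end [0.5928 0.4406 0.018 ]
436 0.015 [-0.035  -0.0012 -0.0159]
436 0.018 [-0.038  -0.0012 -0.0177]
550 0.015 [-0.035  -0.0012  0.0106]
550 0.018 [-0.038  -0.0012  0.008 ]
```

```bash
python3 - <<'E'
from h import *
plan([.5155,0.4062,.07],-1.164)
E
```

```text
t 24.85 pos [0.5046 0.4037 0.1446] psi -1.1523 tilt [-0.9994  0.0158 -0.0295] gap 0.0391 F [-0.5  0.2 -0.5]
 tool delta cm [ 7.49  0.09 -0.88] norm 7.54 turn 0.012
```

Request:
drive_tool(
  series=[
    {"translation": [1.0, 0.05, -0.45], "turn": 0.012, "grip": 0.4},
    {"translation": [2.0, 0.04, -0.45], "turn": 0, "grip": 0.4},
    {"translation": [2.0, 0, 0], "turn": 0, "grip": 0.4},
    {"translation": [1.5, 0, 0], "turn": 0, "grip": 0.4},
    {"translation": [0, 0, 0], "turn": 0, "grip": 0.4},
    {"translation": [0, 0, 0], "turn": 0, "grip": 0.4},
  ],
)

```text
time_s: 25.45
tool_pos: [0.5178, 0.3996, 0.0718]
tcp_rot: [0.704, 0.135, -0.682, 0.145]
contact_force: [0.2, -0.6, -0.0]
finger_gap: 0.0394
```

```bash
python3 - <<'E'
from h import *
plan([.5155,0.4062,.03],-1.164)
cap('wrist','w26')
E
```

```text
t 25.45 pos [0.5178 0.3996 0.0718] psi -1.1725 tilt [-0.9994  0.0204 -0.0267] gap 0.0394 F [ 0.2 -0.6 -0. ]
 tool delta cm [ 4.17 -0.78  0.06] norm 4.24 turn -0.009
```

View pics/w26.png

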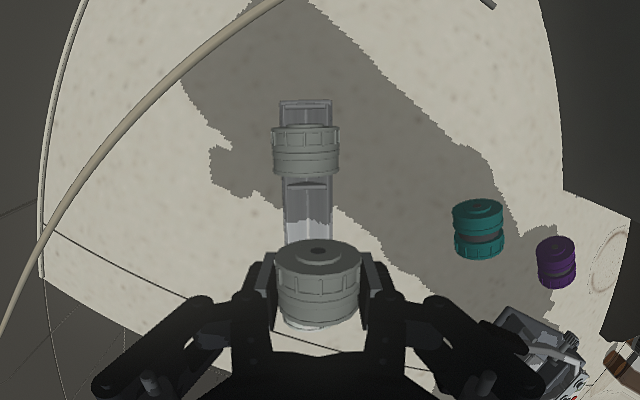

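The cassette is shut, about 8 mm right of the channel line. I'll shift it by −y and lower part way.

Request:
drive_tool(
  series=[
    {"translation": [0.3, -0.78, 0.06], "turn": -0.009, "grip": 0.4},
    {"translation": [1.2, 0, 0], "turn": 0, "grip": 0.4},
    {"translation": [0.8, 0, 0], "turn": 0, "grip": 0.4},
    {"translation": [0, 0, 0], "turn": 0, "grip": 0.4},
  ],
)

```text
time_s: 25.9
tool_pos: [0.5152, 0.4082, 0.0489]
tcp_rot: [0.704, 0.139, -0.681, 0.148]
contact_force: [-1.4, -0.5, -1.1]
finger_gap: 0.0391
```

```bash
python3 - <<'E'
from h import *
plan([.5155,0.4062,.022],-1.164)
cap('wrist','w27')
im=cv2.imread('pics/w27.png');cv2.imwrite('pics/w27b.png',cv2.resize(im[80:350,220:420],None,fx=2.2,fy=2.2,interpolation=2))
E
```

```text
t 25.9 pos [0.5152 0.4082 0.0489] psi -1.1625 tilt [-0.9994  0.0194 -0.0298] gap 0.0391 F [-1.4 -0.5 -1.1]
 tool delta cm [2.69 0.14 0.14] norm 2.7 turn 0.002
```

View pics/w27b.png

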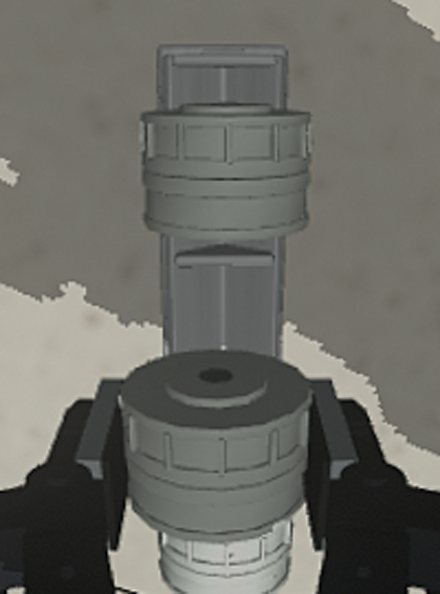

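Request:
drive_tool(
  series=[
    {"translation": [0.4, 0.14, 0.12], "turn": 0, "grip": 0.4},
    {"translation": [1.0, 0, 0], "turn": 0, "grip": 0.4},
    {"translation": [0.7, 0, 0], "turn": 0, "grip": 0.4},
    {"translation": [0.3, 0, 0], "turn": 0, "grip": 0.4},
  ],
)

```text
time_s: 26.35
tool_pos: [0.5163, 0.4063, 0.0242]
tcp_rot: [0.705, 0.139, -0.68, 0.148]
contact_force: [-0.2, -0.4, -1.1]
finger_gap: 0.0395
```

```bash
python3 - <<'E'
from h import *
plan([.5155,0.4062,.0158],-1.164)
cap('wrist','w28')
im=cv2.imread('pics/w28.png');cv2.imwrite('pics/w28b.png',cv2.resize(im[80:350,220:420],None,fx=2.2,fy=2.2,interpolation=2))
E
```

```text
t 26.35 pos [0.5163 0.4063 0.0242] psi -1.163 tilt [-0.9993  0.0192 -0.0315] gap 0.0395 F [-0.2 -0.4 -1.1]
 tool delta cm [ 0.84 -0.04  0.1 ] norm 0.85 turn 0.001
```

View pics/w28b.png

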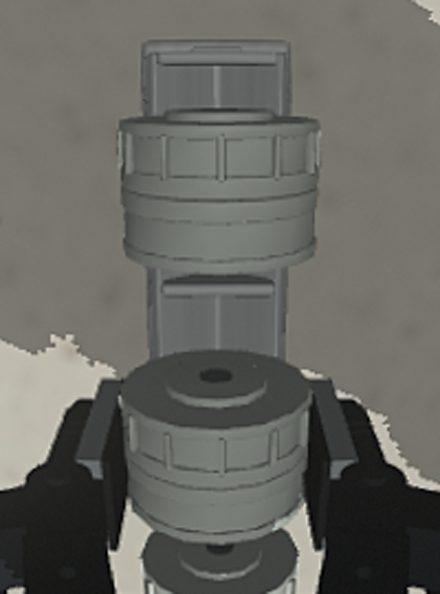

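The cassette is in line with the channel and between the dividers. I'll lower the last 8 mm by feel.

Request:
drive_tool(
  series=[
    {"translation": [0.4, 0, 0.08], "turn": 0, "grip": 0.4},
    {"translation": [0.3, 0, 0], "turn": 0, "grip": 0.4},
  ],
)

```text
time_s: 26.6
tool_pos: [0.5157, 0.4059, 0.0165]
tcp_rot: [0.704, 0.139, -0.68, 0.148]
contact_force: [-0.5, 0.8, 0.4]
finger_gap: 0.039
```

```bash
python3 - <<'E'
from h import *
plan([.5155,0.4062,.0158],-1.164)
E
```

```text
t 26.6 pos [0.5157 0.4059 0.0165] psi -1.163 tilt [-0.9993  0.0191 -0.0312] gap 0.039 F [-0.5  0.8  0.4]
 tool delta cm [ 0.07 -0.03  0.01] norm 0.08 turn 0.001
```

Request:
drive_tool(
  series=[
    {"translation": [0.12, 0, 0], "turn": 0, "grip": 0.4},
  ],
)

```text
time_s: 26.7
tool_pos: [0.5158, 0.406, 0.0159]
tcp_rot: [0.705, 0.139, -0.68, 0.148]
contact_force: [-4.1, -6.4, 19.2]
finger_gap: 0.0388
```

```bash
python3 - <<'E'
from h import *
plan([.5155,0.4062,.0158],-1.164)
E
```

```text
t 26.7 pos [0.5158 0.406  0.0159] psi -1.1631 tilt [-0.9993  0.0194 -0.0315] gap 0.0388 F [-4.1 -6.4 19.2]
 tool delta cm [ 0.01 -0.03  0.02] norm 0.04 turn 0.001
```

Contact came at the expected height (19 N), so it's seated. I'll relax, open, and lift away.

Request:
drive_tool(
  series=[
    {"translation": [-0.04, 0, 0], "turn": 0, "grip": 0.2},
    {"translation": [0, 0, 0], "turn": 0, "grip": -0.05},
    {"translation": [0, 0, 0], "turn": 0, "grip": -0.4},
    {"translation": [0, 0, 0], "turn": 0, "grip": -0.7},
    {"translation": [0, 0, 0], "turn": 0, "grip": -0.7},
  ],
)

```text
time_s: 27.2
tool_pos: [0.5163, 0.4065, 0.017]
tcp_rot: [0.705, 0.139, -0.68, 0.147]
contact_force: [-0.8, -0.1, -0.1]
finger_gap: 0.0724
```

```bash
python3 - <<'E'
from h import *
plan([.5155,0.4062,.0158],-1.164)
cap('wrist','w29')
im=cv2.imread('pics/w29.png');cv2.imwrite('pics/w29b.png',cv2.resize(im[80:350,180:460],None,fx=2.2,fy=2.2,interpolation=2))
E
```

```text
t 27.2 pos [0.5163 0.4065 0.017 ] psi -1.1632 tilt [-0.9993  0.019  -0.033 ] gap 0.0724 F [-0.8 -0.1 -0.1]
 tool delta cm [ 0.12 -0.    0.09] norm 0.14 turn 0.001
```

View pics/w29b.png

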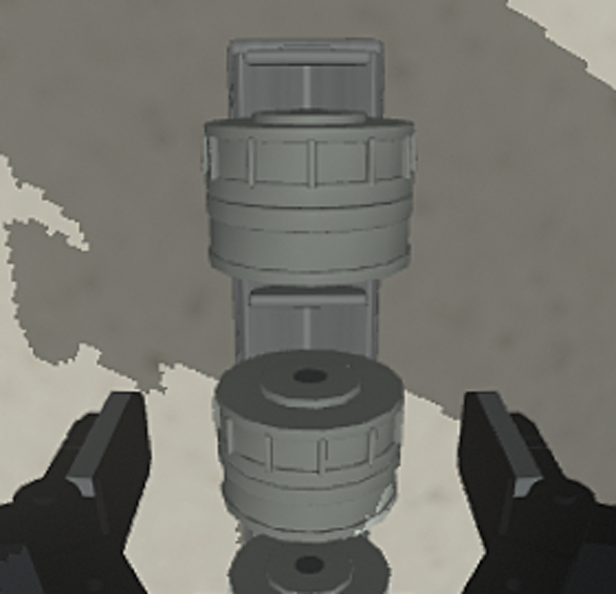

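The fingers are clear and the cassette lies in the channel, at (310,450) in the zoom. I'll lift off along the tool axis.

Request:
drive_tool(
  series=[
    {"translation": [-1.0, 0, 0], "turn": 0, "grip": -0.7},
    {"translation": [-2.0, 0, 0], "turn": 0, "grip": -0.7},
    {"translation": [-2.5, 0, 0], "turn": 0, "grip": -0.7},
    {"translation": [-2.5, 0, 0], "turn": 0, "grip": -0.7},
    {"translation": [-3, 0, 0], "turn": 0, "grip": -0.7},
    {"translation": [-3, 0, 2], "turn": 0, "grip": -0.7},
    {"translation": [-2, 0, 3], "turn": 0, "grip": -0.7},
    {"translation": [-1, 0, 1.5], "turn": 0, "grip": -0.7},
    {"translation": [0, 0, 0], "turn": 0, "grip": -0.7},
    {"translation": [0, 0, 0], "turn": 0, "grip": -0.7},
  ],
)

```text
time_s: 28.25
tool_pos: [0.4478, 0.3817, 0.1968]
tcp_rot: [0.706, 0.14, -0.679, 0.147]
contact_force: [0.2, -0.9, -0.1]
finger_gap: 0.0725
```

```bash
python3 - <<'E'
from h import *
plan([.5155,0.4062,.0158],-1.164)
cap('wrist','w30');cap('side','s30')
im=cv2.imread('pics/w30.png');cv2.imwrite('pics/w30b.png',cv2.resize(im[0:260,230:430],None,fx=2.3,fy=2.3,interpolation=2))
im=cv2.imread('pics/s30.png');cv2.imwrite('pics/s30b.png',cv2.resize(im[140:320,230:420],None,fx=3,fy=3,interpolation=2))
E
```

```text
t 28.25 pos [0.4478 0.3817 0.1968] psi -1.1619 tilt [-0.9992  0.0179 -0.0358] gap 0.0725 F [ 0.2 -0.9 -0.1]
 tool delta cm [18.36  0.12 -6.54] norm 19.48 turn 0.002
```

View pics/w30b.png

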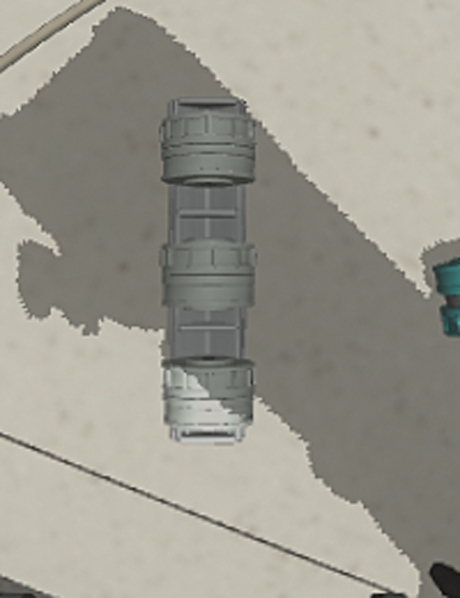

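View pics/s30b.png

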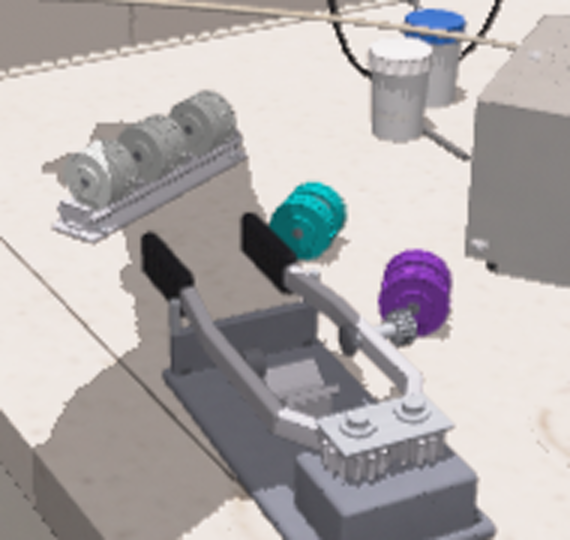

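All three cassettes lie in line in the rack, at (208,145), (208,275) and (208,395) in the zoom. The press is open and empty. One last measurement, then I'll hand in.

```bash
python3 - <<'E'
from h import *
for l,r,v in [(161,255,155),(162,255,275),(164,254,395)]:
    o,a=ray('w30',230+l/2.3,v/2.3);_,b=ray('w30',230+r/2.3,v/2.3);m=a+b;print((o+m*(.033-o[2])/m[2]).round(4))
manip.close_job(); print(manip.observe()['time_s'])
E
```

```text
[0.5647 0.4281 0.033 ]
[0.5166 0.407  0.033 ]
[0.4682 0.3858 0.033 ]
the job is handed in; nothing more can be done
the job is handed in; nothing more can be done
```

The open cassette is now snapped shut and back in the rack's empty middle pocket. I handed the job in at about 28 s; it reports no verdict.

- **Pressing:** I laid the cassette in the V-saddle and let go with its halves still apart. It snapped shut at the 20 N finger limit. I then held it at 23 N for about 1.2 s and at 25 N for another 0.6 s. The jaw forces are not reported; from the lever ratio and spring force they should have been about 42–46 N.
- **Release and return:** The handles sprang open when I let go. The cassette touched down in the rack at the expected height with about 19 N of downward push, which I eased off before opening the fingers.
- **Last pictures:** The gap is closed, and the cassette lies in the channel at about (0.517, 0.407), within about 1 mm of the rack's axis. The handles look fully open, about 70 mm over the grips; I judged this by eye and did not re-measure it.
- **Finished cassettes:** They measured within about 2–3 mm of where they began, which is within calibration error. The gripper was well clear of everything.

One drive call was refused early because its rows had no grip value; it moved nothing. No checks failed. The only disagreement was in locating the cassette along its own axis in the saddle and in the hand, where my estimates differed by about 3 mm. That was harmless for the grasp and the placing.

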